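# Fetch the runaway chestnuts and stir the tin

### The arm

A 6-joint arm with a two-finger parallel gripper is mounted at the origin on the work surface. World frame = base frame: x ahead of the robot, y to its left, z up, the work surface at z = 0. Lengths are in m, angles in rad, forces in N, time in s.
With the tool pointing down it reaches from about 0.3 to 0.775 m from the base axis. Payload 14.6 kg.
Tool frame: the origin (TCP) lies midway between the tips of the shut fingers; the grasp point (between the pads) lies 19 mm behind it (ctrl.hold_point_z is the z of the grasp point in the tool frame, in m); z points along the fingers, y is the line along which they close (so a half turn about z gives the same grasp; the last joint's range is limited). The gripper opens to 85 mm and grips with 20 to 120 N. Pads are 22 mm wide; open, the fingers measure 114 mm over their backs; the gripper's body (76 mm by 85 mm) begins 54 mm behind the grasp point. The pads swing forward as they close: fully open they stand 13 mm farther back than shut.
Start: joints at [1.136, 0.3, 1.521, -0, 1.321, -0.067], TCP at [0.198, 0.513, 0.231] pointing down, gripper open.
Joint ranges: [-3.03, 3.03], [-0.79, 2.21], [0.23, 2.52], [-1.04, 4.18], [0, 3.07], [-2.55, 2.55]. Speed limits (rad/s): [2.22, 2.22, 2.57, 3.14, 3.14, 3.14].

### API

Orientations are given as [roll, pitch, yaw] about the fixed x, y, z axes, in that order (R = Rz(yaw) Ry(pitch) Rx(roll)).
In Python, from station import ctrl, cams gives the robot as it stands.
- The arm moves only by the tool play_rows, never from a script. Its argument "rows" is a list of rows, each an object with "jaw": the closure, from -1 (fully open) to 1 (shut); "xyz": the shift along the tool's x, y, z scaled (see below), a list of three; "dr": the turn, a rotation vector about the tool's x, y, z scaled (see below), a list of three. A call has 1 to 8 rows; each row is the pose to reach, as a shift and turn from the pose commanded when the call began, along the tool's axes at that moment, turning the shorter way round; what a row does not reach only later rows make up. The controller multiplies each number of a shift by 100 cm and each number of a turn by pi rad. A row lasts 1/8 s, in which the tool goes at most 62.5 mm and 10.7 degrees, less where a joint would pass 70% of its speed; a pose out of reach is approached as far as the arm can. A call with a number of a shift or a turn outside -1 to 1 is refused whole. A call with a gripper value outside its range is refused whole. The fingers move at their own pace and stop on an object; "force" is the grip in N (left out, the last holds). Time passes only in rows, so rows that repeat a pose let the fingers close. It gives the time, the measured TCP pose, the force, the opening and the grip force at its end, in the units of the state.
- ctrl.observe(): the state, without advancing time (a new reading comes with each control period).
- cams.grab_frame(name): name is "scene" or "top" or "wrist"; returns (picture, depth): 384x512x3 uint8, red, green, blue; 384x512 float32, m along the optical axis (not along the pixel's ray), 0 where there is no reading.
- cams.camera_params(name): a dict with "fov_y" (degrees; the focal length in pixels is half the picture's height over the tangent of half this angle, whatever the lens; pixels are square), "cx", "cy" (the principal point, pixels), "R" (3x3) and "t" (3): a world point X has camera coordinates R X + t. Camera axes: x right, y down, z forward; pixel columns grow to the right and rows downward; lengths in m; the calibration is good to about 2 mm. A picture is of the moment at which its call begins: read the wrist's pose just before it. camera_params takes no time and is no camera call; for the wrist camera it gives the pose at the moment of the call.
- ctrl.finish_job(): hands the job in; it is judged then, once.
The state is a dict: "time_s": time; "joint_pos": joint angles; "joint_velocities": joint speeds; "joint_efforts": joint torques, N m; "tool_pos": TCP position; "eef_rot": TCP orientation; "wrist_force": force on the tool from outside, world axes, zero at the start; "moment": the same for the moment, N m; "opening": finger opening in m; "finger_force": force on a finger pad.
Only numpy, scipy, OpenCV 4.12 (cv2) and the standard library are available. Lean on these libraries where they do the work, as an engineer would, in place of code of your own. Each camera call takes 0.05 s, during which the arm holds its last target. There are 200 camera calls.

### The job

Three or four chestnuts have rolled into the low gap under the wire shelf: fetch each one out with the reacher, squeezing its trigger to grip it, and put it in the cake tin with the others - never touch those strays with the fingers or poke them with the spoon. Then take the wooden spoon and stir the chestnuts three times right round the tin in a wide circle, with the blade's end kept down near the floor of the tin. Finish with every chestnut in the tin, the spoon standing in its holder again and the reacher lying along its mat as before; leave everything else where it is.

Things in the scene. Friction and masses are not known exactly. Their poses are not given: they have to be found in the camera images.
- stray0_mid (a point): Stray chestnut: brown flat-bottomed dome, 32 mm across at its widest (11 mm above its flat underside), 26 mm high, 18 g. The point is on its axis, 12 mm above its underside. Starts flat side down on the counter under the wire shelf; may be absent.
- stray1_mid (a point): Stray chestnut: brown flat-bottomed dome, 32 mm across at its widest (11 mm above its flat underside), 26 mm high, 18 g. The point is on its axis, 12 mm above its underside. As stray0; starts under the middle of the shelf; may be absent.
- stray2_mid (a point): Stray chestnut: brown flat-bottomed dome, 32 mm across at its widest (11 mm above its flat underside), 26 mm high, 18 g. The point is on its axis, 12 mm above its underside. As stray0; starts towards the other end of the shelf; may be absent.
- stray3_mid (a point): Stray chestnut: brown flat-bottomed dome, 32 mm across at its widest (11 mm above its flat underside), 26 mm high, 18 g. The point is on its axis, 12 mm above its underside. As stray0; starts in the middle row, 60 mm or more behind stray1; may be absent.
- shelf_mouth (a point): Wire shelf screwed to the counter on four thin legs: 360 mm wide (y), 220 mm deep, wire top 72 to 80 mm above the counter; jars stand along its back edge. The point is the middle of its open front at counter height; x points straight into the gap, z up. Each end has a bar 7 to 13 mm above the counter, the back a 25 mm sill. Strays start 35 to 135 mm in, in three rows 72 mm apart.
- reacher_grip (a point): Reacher: grey pistol-like handle, black trigger plate on its left (+y), thin shaft, two jaws; 345 mm long (90 mm behind to 255 mm ahead of this point), 0.26 kg, balanced here. Point: middle of the grip, 45 mm above its underside; x along the shaft to the jaws, z up. Take it from above across y: fixed plate's outer face y = -25 mm, trigger's +25 mm (37 mm across when fully in).
- reacher_head (a point): Block on the shaft that carries the jaws' pivots: the point is 162 mm ahead of reacher_grip, at the shaft's height (axis 36 mm above the underside, 12 mm thick); block 20 x 40 mm, 46 mm high. The grip plates are 60 to 70 mm long and reach from 14 to 76 mm above the underside. As two fingers close evenly on them, the tool shifts towards +y by half the trigger's travel.
- reacher_mouth (a point): Middle of the space between the reacher's jaws, where an item should be when they close: 223 mm ahead of reacher_grip, 14 mm above the underside; x forward, z up. The jaw tips reach 32 mm beyond it; the jaws stand 3 to 25 mm above the underside. Open, they are about 57 mm apart at the tips (small inward lips) and 75 mm over all.
- trigger (a joint): Trigger travel, m: 0 free (jaws wide open), grows as it is squeezed, to 0.013 (shut). The jaws are parallel and 31 mm apart at 0.010, where they meet a chestnut. A spring pushes back with 12 N when free and 16 N fully in: a light squeeze of 1 to 3 mm holds the tool with the jaws open; a firm one (about 40 N) shuts them on the item.
- mat_center (a point): Thin cork mat on the counter, 370 x 100 x 2 mm, fixed; the reacher's place. The point is the middle of its upper face; x along its length, in the direction in which the reacher points at the start (reacher_grip starts 75 mm behind the middle), z up.
- tin_floor (a point): Round aluminium cake tin standing fast on the counter, open at the top: 50 mm high, inner radius 100 mm, floor 4 mm thick. The point is the middle of its inner floor; z up.
- tin_nut0_mid (a point): A chestnut: brown flat-bottomed dome, 32 mm across at its widest (11 mm above its flat underside), 26 mm high, 18 g. The point is on its axis, 12 mm above its underside. Starts in the tin.
- tin_nut1_mid (a point): A chestnut: brown flat-bottomed dome, 32 mm across at its widest (11 mm above its flat underside), 26 mm high, 18 g. The point is on its axis, 12 mm above its underside. Starts in the tin.
- tin_nut2_mid (a point): A chestnut: brown flat-bottomed dome, 32 mm across at its widest (11 mm above its flat underside), 26 mm high, 18 g. The point is on its axis, 12 mm above its underside. Starts in the tin.
- tin_nut3_mid (a point): A chestnut: brown flat-bottomed dome, 32 mm across at its widest (11 mm above its flat underside), 26 mm high, 18 g. The point is on its axis, 12 mm above its underside. Starts in the tin.
- spoon_grip (a point): Flat-ended wooden spoon standing upright in the holder: 210 mm long, 70 g; handle 14 mm (x) by 26 mm (y), blade 10 mm by 30 mm over the lowest 62 mm. The point is on its axis, 185 mm above the blade's end and 25 mm below the handle's end: grip it here from above across x. z points up the handle.
- spoon_tip (a point): Middle of the spoon's flat blade end, 185 mm below spoon_grip; axes as spoon_grip.
- holder_floor (a point): Square white utensil holder, fixed, open at the top: 56 mm outside, 46 mm inside, 90 mm high, floor 5 mm thick. The point is the middle of its inner floor; x and y square to its walls, z up. The spoon starts in it with its own x and y along the holder's, give or take a few degrees.
- mug: White mug, 76 mm across and 85 mm high, with a handle. Not part of the job. Origin: centre of its underside.
- jar: Glass jar, 60 mm across, 100 mm high. Not part of the job. Origin: centre of its underside.
- ramekin: White ramekin, 72 mm across, 34 mm high. Not part of the job. Origin: centre of its underside.

How it is judged:
On the way, in this order (a step that is already met when the one before it is completed fails the run):
1. all stray chestnuts are in the tin (horizontal distance between each of stray0_mid, stray1_mid, stray2_mid, stray3_mid and tin_floor below 0.098 m and z of each of stray0_mid, stray1_mid, stray2_mid, stray3_mid in the frame of tin_floor below 0.045 m), for 0.2 s.
2. the spoon stirs low on the +x side of the tin (horizontal distance between spoon_tip and tin_floor below 0.095 m and z of spoon_tip in the frame of tin_floor below 0.022 m and x of spoon_tip in the frame of tin_floor above 0.02 m), for 0.05 s.
3. then on the opposite side (horizontal distance between spoon_tip and tin_floor below 0.095 m and z of spoon_tip in the frame of tin_floor below 0.022 m and x of spoon_tip in the frame of tin_floor below -0.02 m), for 0.05 s.
4. then through the +y side (horizontal distance between spoon_tip and tin_floor below 0.095 m and z of spoon_tip in the frame of tin_floor below 0.022 m and y of spoon_tip in the frame of tin_floor above 0.02 m and x of spoon_tip in the frame of tin_floor between -0.018 and 0.018 m), for 0.05 s.
5. then through the -y side (horizontal distance between spoon_tip and tin_floor below 0.095 m and z of spoon_tip in the frame of tin_floor below 0.022 m and y of spoon_tip in the frame of tin_floor below -0.02 m), for 0.05 s.
At the end, for the whole second after the job is handed in: Every chestnut is in the tin, below its rim; the spoon stands blade down in its holder (tip within 12 mm of its floor, leaning under 20 degrees); the reacher lies upright on its mat, within 17 degrees of along it and about 45 mm of its starting place there, trigger free (all of step 1 and horizontal distance between each of tin_nut0_mid, tin_nut1_mid, tin_nut2_mid, tin_nut3_mid and tin_floor below 0.098 m and z of each of tin_nut0_mid, tin_nut1_mid, tin_nut2_mid, tin_nut3_mid in the frame of tin_floor below 0.045 m and horizontal distance between spoon_tip and holder_floor below 0.025 m and z of spoon_tip in the frame of holder_floor below 0.012 m and angle between spoon_tip's own z axis and vertical below 0.35 rad and x of reacher_grip in the frame of mat_center between -0.13 and -0.02 m and y of reacher_grip in the frame of mat_center between -0.045 and 0.045 m and z of reacher_grip in the frame of mat_center below 0.055 m and angle between reacher_grip's own z axis and vertical below 0.15 rad and angle between the x axis of reacher_grip and the x axis of mat_center, either way round below 0.3 rad and value of joint trigger below 0.002 m); the robot touches nothing.
It fails at once if a stray chestnut is touched by the fingers (contact force between the fingers and stray0 above 0.5 N or contact force between the fingers and stray1 above 0.5 N or contact force between the fingers and stray2 above 0.5 N or contact force between the fingers and stray3 above 0.5 N).
It fails at once if a stray chestnut outside the tin is pushed with the spoon ((contact force between spoon and stray0 above 0.5 N and horizontal distance between stray0_mid and tin_floor above 0.13 m) or (contact force between spoon and stray1 above 0.5 N and horizontal distance between stray1_mid and tin_floor above 0.13 m) or (contact force between spoon and stray2 above 0.5 N and horizontal distance between stray2_mid and tin_floor above 0.13 m) or (contact force between spoon and stray3 above 0.5 N and horizontal distance between stray3_mid and tin_floor above 0.13 m)).
It fails at once if a bystander is moved more than 4 cm (distance of any of mug, jar, ramekin from where it was at the start of the episode above 0.04 m).
Of stray0, stray1, stray2, stray3 only 3 to 4 are there at a start; the rules pass over those that are not, and their reading is None.
At some moment in a run one of stray0, stray1, stray2, stray3 may be knocked a few centimetres aside while the robot is not near it.
It also fails if it takes over 210 s, if anything falls off the work surface, if the arm or the gripper's body presses on something with over 40 N, if the wrist force passes 120 N, or if a joint passes its speed limit or range.

## Working session

There is one attempt and no reset: what is moved stays moved. The work goes in short steps, Python scripts to look and compute and a tool call to move; the robot and the scene stay as the last step left them, time stands still between calls to the robot, and variables do not carry over. Pictures are saved under pics/ and viewed, at most 17 in all, crops included, and the job is handed in when it is done.

Besides the shell and the picture viewer there is one more tool, called after "Request:" as a command line: name --argument value ..., lists and objects as JSON in quotes. play_rows: Moves the arm, as the interface text tells. Shifts and turns lie within -1 to 1; 1 stands for 100 cm of shift or pi rad of turn. Its arguments: {"type":"object","properties":{"rows":{"type":"array","items":{"type":"object","properties":{"jaw":{"type":"number"},"xyz":{"type":"array","items":{"type":"number"}},"dr":{"type":"array","items":{"type":"number"}}}}},"force":{"type":"number"}},"required":["rows"]}

```bash
ls; mkdir -p pics
python3 - <<'E'
from station import ctrl,cams
import cv2,numpy as np
print(ctrl.observe(), ctrl.hold_point_z)
for n in("scene","top"):
    p,d=cams.grab_frame(n); cv2.imwrite(f"pics/{n}0.png",p[:,:,::-1]); np.savez(f"pics/{n}0.npz",p=p,d=d)
    print(n,cams.camera_params(n),(d>0).mean())
E
```

```text
pics
{'time_s': 0.0, 'joint_pos': array([ 1.13638231e+00,  3.00503854e-01,  1.52161680e+00, -1.69542904e-06,
        1.32072415e+00, -6.65924572e-02]), 'joint_velocities': array([ 0.00076068, -0.00099204,  0.00072098,  0.00215893, -0.00113327,
        0.00079923]), 'joint_efforts': array([-1.41852874e-03, -5.43502915e+01, -3.61790836e+01, -1.64515682e-04,
        4.02308346e-03, -3.06559173e-05]), 'tool_pos': array([0.19766348, 0.51298237, 0.23068825]), 'eef_rot': array([-3.14034317e+00, -8.16835206e-05,  2.77377146e+00]), 'wrist_force': array([-0.47767484,  0.21653914,  0.39598236]), 'moment': array([-0.05359862,  0.03783657,  0.01683807]), 'finger_force': 0.0, 'opening': 0.0853649263427408} -0.0187
scene {'fov_y': 47.255926926979974, 'cx': 250.28958998771756, 'cy': 194.62785522124554, 'R': array([[-0.39116685,  0.92020204, -0.01472051],
       [ 0.74671766,  0.30798986, -0.58953794],
       [-0.53796024, -0.24159976, -0.80760654]]), 't': array([ 0.31620412, -0.3663055 ,  1.78773288])} 0.9959818522135416
top {'fov_y': 43.356568524175735, 'cx': 250.19116224603547, 'cy': 199.568106268001, 'R': array([[-1.52843075e-02, -9.99877289e-01, -3.43464830e-03],
       [-9.85267684e-01,  1.56459819e-02, -1.70302069e-01],
       [ 1.70334910e-01,  7.81098780e-04, -9.85385919e-01]]), 't': array([-0.0623226 ,  0.63037252,  1.2801837 ])} 0.9960072835286459
```

View pics/scene0.png

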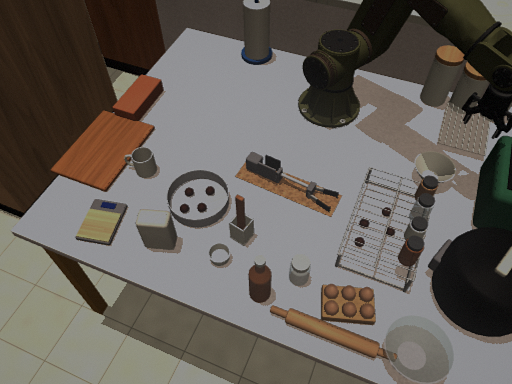

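View pics/top0.png

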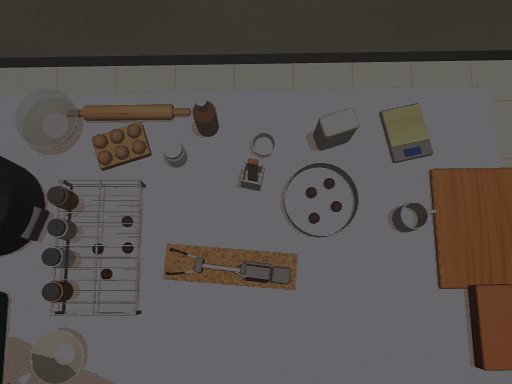

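The top view looks down with +x up and +y left. Four strays are under the shelf at px (127,222), (127,248), (98,249) and (106,274). The shelf's open front is at column ~140. The mat is around (230,267), the tin around (320,200), and the spoon and holder around (253,172). The scene view confirms this.

```bash
cat > h.py <<'E'
import numpy as np, cv2
from station import ctrl,cams
def ray(cp,u,v,z,H=384):
    f=H/2/np.tan(np.radians(cp['fov_y'])/2); R=np.array(cp['R']);t=np.array(cp['t'])
    c=-R.T@t; d=R.T@np.array([(u-cp['cx'])/f,(v-cp['cy'])/f,1.])
    return c+d*(z-c[2])/d[2]
def proj(cp,X,H=384):
    f=H/2/np.tan(np.radians(cp['fov_y'])/2); c=np.array(cp['R'])@np.array(X)+cp['t']
    return c[:2]/c[2]*f+[cp['cx'],cp['cy']]
def pts(cp,d):
    f=384/2/np.tan(np.radians(cp['fov_y'])/2); v,u=np.mgrid[:384,:512]
    c=np.stack([(u-cp['cx'])/f*d,(v-cp['cy'])/f*d,d],-1)
    return (c-np.array(cp['t']))@np.array(cp['R'])
def blobs(m,amin=15):
    n,l,s,c=cv2.connectedComponentsWithStats(m.astype(np.uint8)); return [(c[i],s[i],l==i) for i in range(1,n) if s[i,4]>=amin]
E
python3 - <<'E'
from h import *
np.set_printoptions(precision=4,suppress=True)
q=np.load('pics/top0.npz');p=q['p'].astype(int);d=q['d'];cp=cams.camera_params('top');P=pts(cp,d)
r,g,b=p[...,0],p[...,1],p[...,2]
dark=(r<75)&(r>g+15)&(P[...,2]<.06)
for c,s,m in blobs(dark,12):
    if 30<c[1]<330: print('nut?',c,s[4],ray(cp,*c,.015)[:2], np.median(P[m],0))
hsv=cv2.cvtColor(q['p'],cv2.COLOR_RGB2HSV)
mat=np.zeros((384,512),bool);mat[235:300,155:305]=1
mm=mat&(r>b+35)
c=max(blobs(mm|False,5),key=lambda t:t[1][4])
ys,xs=np.nonzero(mm);W=np.array([ray(cp,x,y,.002)[:2] for x,y in zip(xs,ys)])
print('mat',cv2.minAreaRect((W*1000).astype(np.float32)))
# reacher: points above mat
rm=mat&(P[...,2]>.02); Q=P[rm]; print('reacher',len(Q))
for a in np.arange(-.3,.3,.02):
    k=Q[(Q[:,1]>a)&(Q[:,1]<a+.02)]
    if len(k): print(round(a,2),len(k),k[:,0].min(),k[:,0].max(),k[:,0].mean(),k[:,2].max())
# tin
tm=(P[...,2]>.035)&(P[...,2]<.065); tm[:,:275]=0;tm[:,365:]=0;tm[:155]=0;tm[245:]=0
Q=P[tm];A=np.c_[2*Q[:,:2],np.ones(len(Q))];s=np.linalg.lstsq(A,(Q[:,:2]**2).sum(1),rcond=None)[0];print('tin',s[:2],np.sqrt(s[2]+s[0]**2+s[1]**2))
# holder/spoon
hm=np.zeros((384,512),bool);hm[150:200,230:275]=1
Q=P[hm&(P[...,2]>.075)&(P[...,2]<.1)];print('holder',len(Q),cv2.minAreaRect((Q[:,:2]*1000).astype(np.float32)))
Q=P[hm&(P[...,2]>.13)];print('spoon',len(Q),Q.min(0),Q.max(0),np.median(Q,0))
Q=P[hm&(P[...,2]>.195)];print('spoontop',len(Q),Q.min(0),Q.max(0),Q.mean(0),cv2.minAreaRect((Q[:,:2]*1000).astype(np.float32)))
# shelf wires
sm=np.zeros((384,512),bool);sm[170:325,40:155]=1
Q=P[sm&(P[...,2]>.066)&(P[...,2]<.086)];print('shelf',len(Q),np.percentile(Q,[1,50,99],0),cv2.minAreaRect((Q[:,:2]*1000).astype(np.float32)))
cv2.imwrite('pics/crop.png',cv2.resize(cv2.convertScaleAbs(q['p'][150:330,40:310,::-1],alpha=1.8),None,fx=2.96,fy=2.96,interpolation=cv2.INTER_CUBIC))
E
```

```text
nut? [111.5312 117.5469] 64 [0.8866 0.3308] [0.881  0.3267 0.0313]
nut? [120.1818 136.5909] 22 [0.8282 0.3036] [0.8146 0.2923 0.046 ]
nut? [134.4783 132.913 ] 23 [0.8386 0.2623] [0.8274 0.2492 0.0466]
nut? [101.871  141.9355] 31 [0.8129 0.3564] [0.7978 0.3435 0.049 ]
nut? [122.9643 153.5   ] 28 [0.7772 0.294 ] [0.7645 0.2808 0.0475]
nut? [105.5789 160.3684] 19 [0.7575 0.3437] [0.7477 0.3306 0.048 ]
nut? [431.7632 189.5   ] 38 [ 0.657  -0.5901] [ 0.6576 -0.5912  0.0116]
nut? [434.5 223.5] 22 [ 0.5594 -0.59  ] [ 0.5596 -0.5913  0.0109]
nut? [437.7241 262.6379] 58 [ 0.45   -0.5902] [ 0.4506 -0.5915  0.0123]
nut? [104.5926 274.5185] 27 [0.4316 0.3348] [0.4302 0.3317 0.0231]
nut? [479.218  329.8496] 133 [ 0.2675 -0.6879] [ 0.2682 -0.6711  0.0524]
nut? [495. 284.] 31 [ 0.3892 -0.7431] [ 0.3895 -0.7274  0.0446]
nut? [450. 288.] 15 [ 0.3803 -0.6183] [ 0.3802 -0.6198  0.0125]
mat ((449.7800598144531, -12.645751953125), (367.6112976074219, 99.33352661132812), 84.435546875)
reacher 1004
-0.18 89 0.4007173874241462 0.4431746358792191 0.42192252205774927 0.0724192171097201
-0.16 135 0.40087944817
[... 1367 characters left out ...]
0.16 4 0.4301939996725444 0.43575441533003767 0.4322860688801736 0.02552560073523638
tin [ 0.6307 -0.2696] 0.10255796218151865
holder 166 ((697.4407958984375, -79.56072998046875), (55.984527587890625, 57.40742874145508), 76.64453125)
spoon 139 [ 0.4021 -0.0933  0.1333] [ 0.7062 -0.0677  1.3686] [ 0.6925 -0.0782  0.2059]
spoontop 79 [ 0.4021 -0.093   0.1952] [ 0.7062 -0.0682  1.3686] [ 0.6592 -0.0791  0.3573] ((554.0345458984375, -77.34730529785156), (24.809669494628906, 304.0340270996094), 88.68832397460938)
shelf 1690 [[0.3275 0.2274 0.0692]
 [0.5076 0.339  0.0772]
 [0.6897 0.4914 0.0845]] ((508.32208251953125, 366.5040283203125), (277.85760498046875, 364.53289794921875), 89.25215911865234)
```

View pics/crop.png

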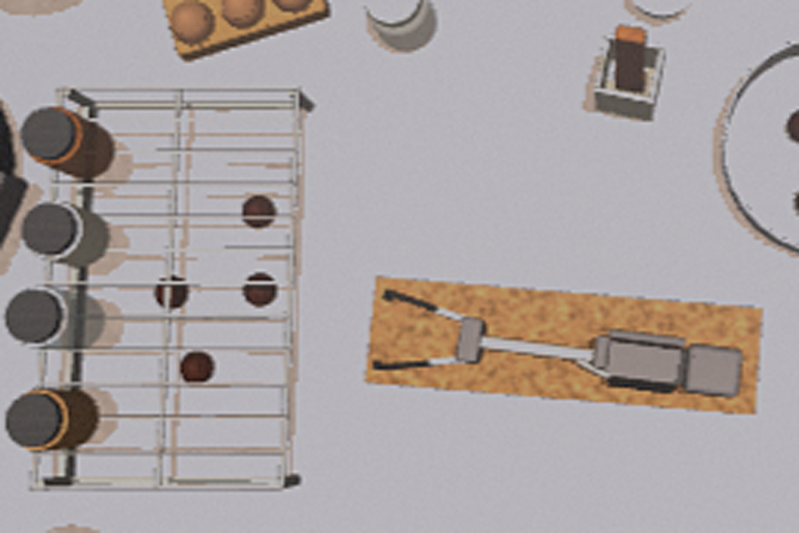

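The crop shows strays at crop px (258,211), (260,289), (172,291) and (197,367). The shelf front corners are at (303,98) and (293,480). The reacher lies along the mat with its jaws to the left.

```bash
cat >> h.py <<'E'
def strays():
    """stray positions from a fresh top view, and picture"""
    cp=cams.camera_params('top');p,d=cams.grab_frame('top')
    q=p.astype(int);m=(q[...,0]<70)&(q[...,0]>q[...,2]+12)&(q[...,0]>q[...,1]+12)
    m=cv2.morphologyEx(m.astype(np.uint8),cv2.MORPH_CLOSE,np.ones((3,3)))
    m[:165]=0;m[330:]=0;out=[]
    for c,s,_ in blobs(m,25):
        if s[4]<160: out.append((np.round(c,1),s[2:5],np.round(ray(cp,*c,.014)[:2],4)))
    return out,p,d
E
python3 - <<'E'
from h import *
o,p,d=strays(); cp=cams.camera_params('top')
for x in o: print(*x)
for u,v in((127.2,221.3),(127.8,247.6),(98.1,248.3),(106.6,274)): print(ray(cp,u,v,.014)[:2])
for u,v in((142.4,183.1),(139,312)): print('shelf',ray(cp,u,v,.072)[:2])
E
```

```text
[431.8 191.2] [ 3 34 37] [ 0.6522 -0.5903]
[ 63.7 196.7] [13 18 49] [0.6531 0.4597]
[436.7 252. ] [ 9 76 88] [ 0.4796 -0.5901]
[105.2 274.2] [ 9  9 62] [0.4324 0.3335]
[495.5 284. ] [32  1 32] [ 0.3892 -0.745 ]
[0.57942126 0.27646189]
[0.50518515 0.27269516]
[0.50452131 0.35587458]
[0.43296665 0.32953228]
shelf [0.67673044 0.22273864]
shelf [0.33182419 0.22381085]
```

```bash
cat >> h.py <<'E'
def st():
    s=ctrl.observe(); p=s['tool_pos'];r=s['eef_rot']
    print('t',round(s['time_s'],2),'tcp',np.round(p,4),'rpy',np.round(r,3),'open',round(s['opening'],4),'ff',round(s['finger_force'],1),'F',np.round(s['wrist_force'],1),'j6',round(s['joint_pos'][5],2)); return p,r
def go(*ts,frm=None):
    """print shift/turn for targets (x,y,z,yaw), chain: each from the previous one"""
    if frm is None: p,r=st(); y=r[2]
    else: p,y=np.array(frm[:3]),frm[3]
    for T in ts:
        d=np.array(T[:3])-p; dy=(T[3]-y+np.pi)%(2*np.pi)-np.pi
        print(T,'xyz',np.round([d[0]*np.cos(y)+d[1]*np.sin(y),d[0]*np.sin(y)-d[1]*np.cos(y),-d[2]],4),'dr',round(-dy/np.pi,4)); p,y=np.array(T[:3]),T[3]
E
python3 -c "
from h import *
go((.4325,-.088,.15,1.428),(.4325,-.088,.025,1.428))"
```

```text
t 0.15 tcp [0.1977 0.5131 0.2309] rpy [-3.141 -0.     2.774] open 0.0856 ff 0.0 F [-0.6  0.4  0.4] j6 -0.07
(0.4325, -0.088, 0.15, 1.428) xyz [-0.4352 -0.4764  0.0809] dr 0.4284
(0.4325, -0.088, 0.025, 1.428) xyz [0.    0.    0.125] dr -0.0
```

Request:
play_rows --rows '[{"jaw": -1, "xyz": [-0.435, -0.476, 0.08], "dr": [0, 0, 0.428]}, {"jaw": -1, "xyz": [-0.435, -0.476, 0.08], "dr": [0, 0, 0.428]}, {"jaw": -1, "xyz": [-0.435, -0.476, 0.08], "dr": [0, 0, 0.428]}, {"jaw": -1, "xyz": [-0.435, -0.476, 0.08], "dr": [0, 0, 0.428]}, {"jaw": -1, "xyz": [-0.435, -0.476, 0.08], "dr": [0, 0, 0.428]}, {"jaw": -1, "xyz": [-0.435, -0.476, 0.08], "dr": [0, 0, 0.428]}, {"jaw": -1, "xyz": [-0.435, -0.476, 0.08], "dr": [0, 0, 0.428]}, {"jaw": -1, "xyz": [-0.435, -0.476, 0.08], "dr": [0, 0, 0.428]}]'

```text
time_s: 1.15
tool_pos: [0.3788, 0.0491, 0.1697]
eef_rot: [3.141, -0.0, 1.426]
wrist_force: [1.9, -0.4, 0.0]
opening: 0.0859
finger_force: 0.0
```

```bash
python3 -c "
from h import *
go((.4325,-.088,.15,1.428))"
```

```text
t 1.15 tcp [0.3788 0.0491 0.1697] rpy [ 3.141 -0.     1.426] open 0.0859 ff 0.0 F [ 1.9 -0.4  0. ] j6 0.18
(0.4325, -0.088, 0.15, 1.428) xyz [-0.1279  0.073   0.0197] dr -0.0007
```

Request:
play_rows --rows '[{"jaw": -1, "xyz": [-0.128, 0.073, -0.03], "dr": [0, 0, 0]}, {"jaw": -1, "xyz": [-0.128, 0.073, -0.03], "dr": [0, 0, 0]}, {"jaw": -1, "xyz": [-0.128, 0.073, -0.03], "dr": [0, 0, 0]}, {"jaw": -1, "xyz": [-0.128, 0.073, -0.03], "dr": [0, 0, 0]}, {"jaw": -1, "xyz": [-0.128, 0.073, -0.03], "dr": [0, 0, 0]}]'

```text
time_s: 1.78
tool_pos: [0.4322, -0.0853, 0.1993]
eef_rot: [-3.141, -0.0, 1.429]
wrist_force: [1.1, -0.2, 0.2]
opening: 0.0856
finger_force: 0.0
```

Run:
```python
from h import *
st();cp=cams.camera_params('wrist');p,d=cams.grab_frame('wrist')
cv2.imwrite('pics/w1.png',cv2.convertScaleAbs(p[:,:,::-1],alpha=1.6));P=pts(cp,d)
ok=d>0
for lo,hi in((-.14,-.11),(-.11,-.08),(-.08,-.05)):
    k=P[ok&(P[...,1]>lo)&(P[...,1]<hi)&(P[...,2]>.06)&(P[...,2]<.085)&(P[...,0]>.36)&(P[...,0]<.5)]
    if len(k):print(lo,len(k),np.percentile(k,[1,50,99],0))
m=ok&(P[...,2]>.06)&(P[...,2]<.085)&(P[...,0]>.36)&(P[...,0]<.5)&(abs(P[...,1])<.25)
print(cv2.minAreaRect((P[m][:,:2]*1000).astype(np.float32)))
```

```text
t 1.77 tcp [ 0.4322 -0.0853  0.1993] rpy [-3.141 -0.     1.429] open 0.0856 ff 0.0 F [ 1.1 -0.2  0.2] j6 -0.14
-0.14 833 [[ 0.40392846 -0.13986149  0.06028543]
 [ 0.42670709 -0.13031835  0.06551489]
 [ 0.45213031 -0.11043313  0.07848758]]
-0.11 612 [[ 0.40485063 -0.10966307  0.06211739]
 [ 0.44672698 -0.09482197  0.07599059]
 [ 0.45696344 -0.08030761  0.07912126]]
-0.08 713 [[ 0.4088835  -0.07966813  0.06022643]
 [ 0.44392531 -0.06417369  0.07519483]
 [ 0.45982701 -0.05024903  0.07880006]]
((429.04656982421875, -108.03276824951172), (131.88580322265625, 49.90366744995117), 81.98849487304688)
```

View pics/w1.png

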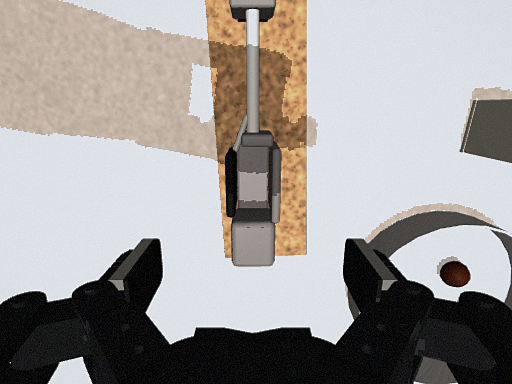

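The wrist view shows the reacher upright and in line with the tool. The grip plates are centred near px (254,180), which puts the grip at (0.432, -0.084).

Request:
play_rows --rows '[{"jaw": -1, "xyz": [0.001, 0, 0.05]}, {"jaw": -1, "xyz": [0.001, 0, 0.1]}, {"jaw": -1, "xyz": [0.001, 0, 0.14]}, {"jaw": -1, "xyz": [0.001, 0, 0.165]}, {"jaw": -0.6, "xyz": [0.001, 0, 0.173]}, {"jaw": -0.4, "xyz": [0.001, 0, 0.173]}, {"jaw": -0.2, "xyz": [0.001, 0, 0.173]}, {"jaw": -0.2, "xyz": [0.001, 0, 0.173]}]' --force 30

```text
validation failed for argument at $.ro...
```

Request:
play_rows --rows '[{"jaw": -0.17, "xyz": [0, 0, 0]}, {"jaw": -0.15, "xyz": [0, 0, 0]}, {"jaw": -0.15, "xyz": [0, 0, 0]}]'

```text
validation failed for argument at $.ro...
```

Request:
play_rows --rows '[{"jaw": -1, "xyz": [0.001, 0, 0.05], "dr": [0, 0, 0]}, {"jaw": -1, "xyz": [0.001, 0, 0.1], "dr": [0, 0, 0]}, {"jaw": -1, "xyz": [0.001, 0, 0.14], "dr": [0, 0, 0]}, {"jaw": -1, "xyz": [0.001, 0, 0.165], "dr": [0, 0, 0]}, {"jaw": -0.6, "xyz": [0.001, 0, 0.173], "dr": [0, 0, 0]}, {"jaw": -0.4, "xyz": [0.001, 0, 0.173], "dr": [0, 0, 0]}, {"jaw": -0.2, "xyz": [0.001, 0, 0.173], "dr": [0, 0, 0]}, {"jaw": -0.2, "xyz": [0.001, 0, 0.173], "dr": [0, 0, 0]}]' --force 30

```text
time_s: 2.82
tool_pos: [0.4331, -0.085, 0.0275]
eef_rot: [3.14, 0.0, 1.429]
wrist_force: [-1.2, 0.1, 0.9]
opening: 0.0516
finger_force: 0.2
```

Request:
play_rows --rows '[{"jaw": -0.17, "xyz": [0, 0, 0], "dr": [0, 0, 0]}, {"jaw": -0.15, "xyz": [0, 0, 0], "dr": [0, 0, 0]}, {"jaw": -0.15, "xyz": [0, 0, 0], "dr": [0, 0, 0]}]'

```text
time_s: 3.2
tool_pos: [0.4331, -0.085, 0.0273]
eef_rot: [3.141, 0.0, 1.429]
wrist_force: [-1.8, 0.5, 7.7]
opening: 0.0494
finger_force: 11.3
```

Request:
play_rows --rows '[{"jaw": -0.11, "xyz": [0, 0, 0], "dr": [0, 0, 0]}, {"jaw": -0.11, "xyz": [0, 0, 0], "dr": [0, 0, 0]}, {"jaw": -0.11, "xyz": [0, 0, -0.01], "dr": [0, 0, 0]}, {"jaw": -0.11, "xyz": [0, 0, -0.03], "dr": [0, 0, 0]}, {"jaw": -0.11, "xyz": [0, 0, -0.05], "dr": [0, 0, 0]}, {"jaw": -0.11, "xyz": [0, 0, -0.05], "dr": [0, 0, 0]}]'

```text
time_s: 3.95
tool_pos: [0.4333, -0.0852, 0.0779]
eef_rot: [3.139, 0.0, 1.429]
wrist_force: [-0.5, 0.4, -2.7]
opening: 0.0474
finger_force: 12.6
```

Run:
```python
from h import *
st();cp=cams.camera_params('wrist');p,d=cams.grab_frame('wrist')
cv2.imwrite('pics/w2.png',cv2.convertScaleAbs(p[:,:,::-1],alpha=1.6))
P=pts(cp,d);tp=ctrl.observe();y=tp['eef_rot'][2];o=tp['tool_pos'];D=P-o
X=D[...,0]*np.cos(y)+D[...,1]*np.sin(y);Y=-D[...,0]*np.sin(y)+D[...,1]*np.cos(y)
ok=(d>0)&(abs(Y)<.06)&(P[...,2]>.03)
for a in np.arange(-.1,.28,.02):
    m=ok&(X>a)&(X<a+.02)
    if m.sum()>5: print(round(a,2),m.sum(),np.round(np.percentile(Y[m],[2,50,98]),4),np.round(np.percentile(P[...,2][m],[2,50,98]),4))
```

```text
t 3.95 tcp [ 0.4333 -0.0852  0.0779] rpy [3.139 0.    1.429] open 0.0474 ff 12.6 F [-0.5  0.4 -2.7] j6 -0.14
-0.06 1978 [-0.0163 -0.0001  0.0168] [0.0652 0.0792 0.0909]
-0.04 2150 [-0.0164 -0.0002  0.016 ] [0.0647 0.0663 0.1054]
-0.02 9316 [-0.0541  0.001   0.0537] [0.0653 0.1352 0.1554]
0.0 40240 [-0.0568 -0.0004  0.0563] [0.0661 0.1536 0.175 ]
0.02 4951 [-0.0227 -0.0034  0.0224] [0.0878 0.1126 0.176 ]
0.04 3046 [-0.0161 -0.0001  0.0118] [0.0698 0.0939 0.1123]
0.06 1501 [-0.005   0.0007  0.0065] [0.0892 0.0932 0.0951]
0.08 1710 [-0.0047  0.0009  0.0066] [0.0895 0.0932 0.0951]
0.1 534 [-0.005   0.0009  0.0068] [0.0884 0.0931 0.095 ]
```

View pics/w2.png

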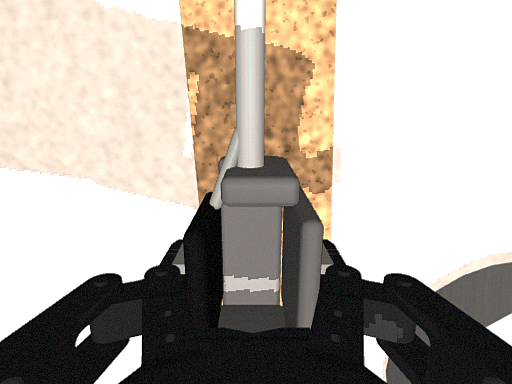

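Reacher held level: its underside is 25.5 mm below the TCP and the full weight is on the wrist. I'm going to the first stray now.

Run:
```python
from h import *
go((.584,-.06,.08,1.571),(.584,-.06,.029,1.571),(.584,.0525,.029,1.571))
```

```text
t 4.0 tcp [ 0.4328 -0.085   0.0769] rpy [3.141 0.    1.429] open 0.0479 ff 12.6 F [-0.3 -0.6 -1.6] j6 -0.14
(0.584, -0.06, 0.08, 1.571) xyz [ 0.0461  0.1461 -0.0031] dr -0.0452
(0.584, -0.06, 0.029, 1.571) xyz [0.    0.    0.051] dr -0.0
(0.584, 0.0525, 0.029, 1.571) xyz [ 0.1125  0.     -0.    ] dr -0.0
```

Request:
play_rows --rows '[{"jaw": -0.11, "xyz": [0.012, 0.036, -0.003], "dr": [0, 0, -0.011]}, {"jaw": -0.11, "xyz": [0.023, 0.073, -0.003], "dr": [0, 0, -0.023]}, {"jaw": -0.11, "xyz": [0.035, 0.11, -0.003], "dr": [0, 0, -0.034]}, {"jaw": -0.11, "xyz": [0.046, 0.146, -0.003], "dr": [0, 0, -0.045]}, {"jaw": -0.11, "xyz": [0.046, 0.146, -0.003], "dr": [0, 0, -0.045]}, {"jaw": -0.11, "xyz": [0.046, 0.146, 0.02], "dr": [0, 0, -0.045]}, {"jaw": -0.11, "xyz": [0.046, 0.146, 0.04], "dr": [0, 0, -0.045]}, {"jaw": -0.11, "xyz": [0.046, 0.146, 0.048], "dr": [0, 0, -0.045]}]'

```text
time_s: 5.0
tool_pos: [0.5827, -0.06, 0.0269]
eef_rot: [-3.139, -0.0, 1.57]
wrist_force: [0.4, -0.2, -2.8]
opening: 0.0477
finger_force: 12.6
```

Run:
```python
from h import *
go((.584,.0525,.029,1.571))
o,p,d=strays();cv2.imwrite('pics/t1.png',cv2.resize(cv2.convertScaleAbs(p[170:330,50:250,::-1],alpha=1.8),None,fx=3.5,fy=3.5,interpolation=cv2.INTER_CUBIC))
```

```text
t 5.0 tcp [ 0.5827 -0.06    0.0269] rpy [-3.139 -0.     1.57 ] open 0.0477 ff 12.6 F [ 0.4 -0.2 -2.8] j6 -0.16
(0.584, 0.0525, 0.029, 1.571) xyz [ 0.1125  0.0013 -0.0021] dr -0.0002
```

View pics/t1.png

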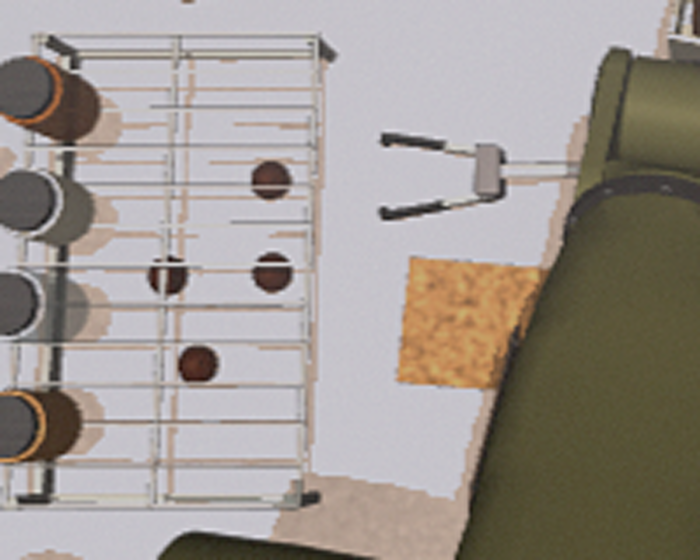

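The crop shows the jaw tips at (381,138) and (381,213), and the stray ahead at (270,180). It is about 4 mm to the -x side, which the closing shift makes up.

Request:
play_rows --rows '[{"jaw": -0.11, "xyz": [0.02, 0.001, -0.002], "dr": [0, 0, 0]}, {"jaw": -0.11, "xyz": [0.045, 0.001, -0.002], "dr": [0, 0, 0]}, {"jaw": -0.11, "xyz": [0.07, 0.001, -0.002], "dr": [0, 0, 0]}, {"jaw": -0.11, "xyz": [0.095, 0.001, -0.002], "dr": [0, 0, 0]}, {"jaw": -0.11, "xyz": [0.11, 0.001, -0.002], "dr": [0, 0, 0]}, {"jaw": -0.11, "xyz": [0.116, 0.001, -0.002], "dr": [0, 0, 0]}, {"jaw": 0.05, "xyz": [0.116, 0.001, -0.002], "dr": [0, 0, 0]}, {"jaw": 0.15, "xyz": [0.116, 0.001, -0.002], "dr": [0, 0, 0]}]' --force 40

```text
time_s: 6.05
tool_pos: [0.585, 0.0554, 0.0309]
eef_rot: [3.141, -0.0, 1.57]
wrist_force: [0.1, 0.6, -0.8]
opening: 0.0374
finger_force: 40.2
```

Request:
play_rows --rows '[{"jaw": 0.3, "xyz": [0, 0, 0], "dr": [0, 0, 0]}, {"jaw": 0.4, "xyz": [0, 0, 0], "dr": [0, 0, 0]}, {"jaw": 0.4, "xyz": [0, 0, 0], "dr": [0, 0, 0]}, {"jaw": 0.4, "xyz": [0, 0, 0], "dr": [0, 0, 0]}]'

```text
time_s: 6.55
tool_pos: [0.5849, 0.0559, 0.0308]
eef_rot: [3.141, 0.0, 1.57]
wrist_force: [0.7, -0.5, -1.0]
opening: 0.0376
finger_force: 40.4
```

```bash
cat >> h.py <<'E'
def tinpose(o=.02,yaw=-.1,h=.10):
    c=np.array([.6307,-.2696]);m=c+o*np.array([np.cos(yaw),np.sin(yaw)])
    g=m-.224*np.array([np.cos(yaw),np.sin(yaw)])-.005*np.array([-np.sin(yaw),np.cos(yaw)])
    return (round(g[0],4),round(g[1],4),h,yaw)
E
python3 - <<'E'
from h import *
p,r=st()
go((p[0],p[1],p[2]+.004,r[2]),(p[0],p[1]-.17,.033,r[2]),tinpose(),tinpose(h=.0605))
E
```

```text
t 6.55 tcp [0.5849 0.0559 0.0308] rpy [3.141 0.    1.57 ] open 0.0376 ff 40.4 F [ 0.7 -0.5 -1. ] j6 0.03
t 6.55 tcp [0.5849 0.0559 0.0308] rpy [3.141 0.    1.57 ] open 0.0376 ff 40.4 F [ 0.7 -0.5 -1. ] j6 0.03
(np.float64(0.5848629936798976), np.float64(0.05585213333221068), np.float64(0.034770751846898526), np.float64(1.5704026790020493)) xyz [ 0.     0.    -0.004] dr -0.0
(np.float64(0.5848629936798976), np.float64(-0.11414786666778934), 0.033, np.float64(1.5704026790020493)) xyz [-1.7e-01  1.0e-04  1.8e-03] dr -0.0
(np.float64(0.4272), np.float64(-0.2542), 0.1, -0.1) xyz [-0.1401 -0.1576 -0.067 ] dr 0.5317
(np.float64(0.4272), np.float64(-0.2542), 0.0605, -0.1) xyz [ 0.     -0.      0.0395] dr -0.0
```

Request:
play_rows --rows '[{"jaw": 0.4, "xyz": [0, 0, -0.004], "dr": [0, 0, 0]}, {"jaw": 0.4, "xyz": [-0.02, 0, -0.004], "dr": [0, 0, 0]}, {"jaw": 0.4, "xyz": [-0.05, 0, -0.004], "dr": [0, 0, 0]}, {"jaw": 0.4, "xyz": [-0.08, 0, -0.004], "dr": [0, 0, 0]}, {"jaw": 0.4, "xyz": [-0.11, 0, -0.004], "dr": [0, 0, 0]}, {"jaw": 0.4, "xyz": [-0.14, 0, -0.004], "dr": [0, 0, 0]}, {"jaw": 0.4, "xyz": [-0.165, 0, -0.01], "dr": [0, 0, 0]}, {"jaw": 0.4, "xyz": [-0.17, 0, -0.02], "dr": [0, 0, 0]}]'

```text
time_s: 7.55
tool_pos: [0.5837, -0.1117, 0.0497]
eef_rot: [-3.138, -0.006, 1.571]
wrist_force: [0.8, 22.1, -5.1]
opening: 0.0375
finger_force: 40.4
```

Run:
```python
from h import *
go(tinpose(),tinpose(h=.0605))
o,p,d=strays();cv2.imwrite('pics/t2.png',cv2.resize(cv2.convertScaleAbs(p[170:330,50:250,::-1],alpha=1.8),None,fx=3,fy=3,interpolation=cv2.INTER_CUBIC))
```

```text
t 7.55 tcp [ 0.5837 -0.1117  0.0497] rpy [-3.138 -0.006  1.571] open 0.0375 ff 40.4 F [ 0.8 22.1 -5.1] j6 -0.26
(np.float64(0.4272), np.float64(-0.2542), 0.1, -0.1) xyz [-0.1424 -0.1566 -0.0503] dr 0.532
(np.float64(0.4272), np.float64(-0.2542), 0.0605, -0.1) xyz [ 0.     -0.      0.0395] dr -0.0
```

View pics/t2.png

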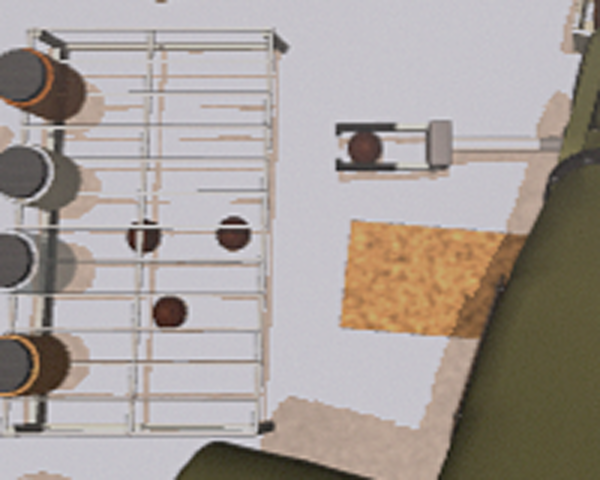

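The stray is held between the jaws at crop px (365,148), and the other three haven't moved. The handle's rear touched the tin, so I'm backing off forward, going up, and swinging round well clear of the spoon.

Request:
play_rows --rows '[{"jaw": 0.4, "xyz": [0.02, 0, 0], "dr": [0, 0, 0]}, {"jaw": 0.4, "xyz": [0.035, 0, -0.01], "dr": [0, 0, 0]}, {"jaw": 0.4, "xyz": [0.035, 0, -0.04], "dr": [0, 0, 0]}, {"jaw": 0.4, "xyz": [0.03, -0.03, -0.06], "dr": [0, 0, 0]}, {"jaw": 0.4, "xyz": [0.02, -0.08, -0.06], "dr": [0, 0, 0]}, {"jaw": 0.4, "xyz": [0.015, -0.13, -0.06], "dr": [0, 0, 0]}, {"jaw": 0.4, "xyz": [0.01, -0.18, -0.06], "dr": [0, 0, 0]}, {"jaw": 0.4, "xyz": [0.01, -0.22, -0.06], "dr": [0, 0, 0]}]'

```text
time_s: 8.6
tool_pos: [0.3632, -0.1039, 0.1113]
eef_rot: [3.141, 0.001, 1.571]
wrist_force: [-0.3, -0.5, -2.8]
opening: 0.0373
finger_force: 43.1
```

Run:
```python
from h import *
go((.36,-.25,.11,-.1),tinpose(h=.11),tinpose(h=.0605))
o,p,d=strays();print(o)
```

```text
t 8.6 tcp [ 0.3632 -0.1039  0.1113] rpy [3.141e+00 1.000e-03 1.571e+00] open 0.0373 ff 43.1 F [-0.3 -0.5 -2.8] j6 -0.38
(0.36, -0.25, 0.11, -0.1) xyz [-0.1461 -0.0032  0.0013] dr 0.5318
(np.float64(0.4272), np.float64(-0.2542), 0.11, -0.1) xyz [ 0.0673 -0.0025 -0.    ] dr -0.0
(np.float64(0.4272), np.float64(-0.2542), 0.0605, -0.1) xyz [ 0.     -0.      0.0495] dr -0.0
[(array([431.6, 189.2]), array([ 4, 39, 42], dtype=int32), array([ 0.6579, -0.5901])), (array([ 65. , 194.8]), array([ 6, 17, 40], dtype=int32), array([0.6584, 0.4565])), (array([436.6, 251.1]), array([ 9, 76, 90], dtype=int32), array([ 0.4821, -0.59  ])), (array([105. , 273.9]), array([ 9,  9, 61], dtype=int32), array([0.4333, 0.3338])), (array([253. , 274.8]), array([11,  7, 26], dtype=int32), array([ 0.4245, -0.0765])), (array([233.7, 281.9]), array([16,  9, 55], dtype=int32), array([ 0.406 , -0.0229])), (array([495.5, 284. ]), array([32,  1, 32], dtype=int32), array([ 0.3892, -0.745 ])), (array([162.1, 302.9]), array([11, 11, 85], dtype=int32), array([0.3522, 0.1742]))]
```

Request:
play_rows --rows '[{"jaw": 0.4, "xyz": [-0.018, 0, 0], "dr": [0, 0, 0.059]}, {"jaw": 0.4, "xyz": [-0.036, 0, 0], "dr": [0, 0, 0.118]}, {"jaw": 0.4, "xyz": [-0.054, 0, 0], "dr": [0, 0, 0.177]}, {"jaw": 0.4, "xyz": [-0.072, -0.001, 0], "dr": [0, 0, 0.236]}, {"jaw": 0.4, "xyz": [-0.09, -0.002, 0], "dr": [0, 0, 0.295]}, {"jaw": 0.4, "xyz": [-0.108, -0.003, 0], "dr": [0, 0, 0.354]}, {"jaw": 0.4, "xyz": [-0.127, -0.003, 0], "dr": [0, 0, 0.413]}, {"jaw": 0.4, "xyz": [-0.146, -0.003, 0], "dr": [0, 0, 0.472]}]'

```text
time_s: 9.65
tool_pos: [0.3619, -0.2506, 0.1114]
eef_rot: [3.141, -0.0, 0.082]
wrist_force: [0.2, 0.2, -1.7]
opening: 0.0374
finger_force: 43.0
```

Request:
play_rows --rows '[{"jaw": 0.4, "xyz": [0, 0, 0], "dr": [0, 0, 0.045]}, {"jaw": 0.4, "xyz": [0.03, 0.004, 0], "dr": [0, 0, 0.06]}, {"jaw": 0.4, "xyz": [0.05, 0.007, 0], "dr": [0, 0, 0.06]}, {"jaw": 0.4, "xyz": [0.067, 0.01, 0], "dr": [0, 0, 0.06]}, {"jaw": 0.4, "xyz": [0.067, 0.01, 0.02], "dr": [0, 0, 0.06]}, {"jaw": 0.4, "xyz": [0.067, 0.01, 0.04], "dr": [0, 0, 0.06]}, {"jaw": 0.4, "xyz": [0.067, 0.01, 0.048], "dr": [0, 0, 0.06]}, {"jaw": 0.4, "xyz": [0.067, 0.01, 0.048], "dr": [0, 0, 0.06]}]'

```text
time_s: 10.65
tool_pos: [0.4294, -0.254, 0.0629]
eef_rot: [-3.142, 0.0, -0.101]
wrist_force: [-0.0, -0.4, -2.6]
opening: 0.0373
finger_force: 43.0
```

Run:
```python
from h import *
go(tinpose(h=.0605))
o,p,d=strays();q,_=cams.grab_frame('scene')
a=cv2.resize(p[150:300,200:380,::-1],None,fx=2.2,fy=2.2);b=cv2.resize(q[130:280,130:310,::-1],None,fx=2.2,fy=2.2)
cv2.imwrite('pics/t3.png',cv2.convertScaleAbs(np.hstack([a,b]),alpha=1.8))
```

```text
t 10.65 tcp [ 0.4294 -0.254   0.0629] rpy [-3.142  0.    -0.101] open 0.0373 ff 43.0 F [-0.  -0.4 -2.6] j6 1.06
(np.float64(0.4272), np.float64(-0.2542), 0.0605, -0.1) xyz [-0.0022  0.0004  0.0024] dr -0.0002
```

View pics/t3.png

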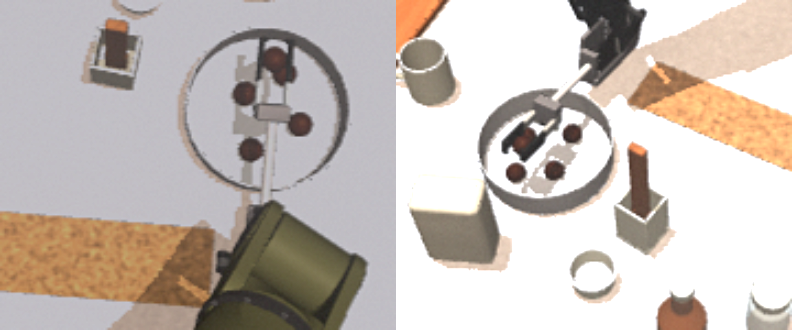

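The nut is over the tin, inside the rim, but right above another nut. I'm shifting 18 mm to the free spot before letting go.

Request:
play_rows --rows '[{"jaw": 0.4, "xyz": [0, -0.018, 0.002], "dr": [0, 0, 0]}, {"jaw": 0.4, "xyz": [0, -0.018, 0.003], "dr": [0, 0, 0]}, {"jaw": 0.2, "xyz": [0, -0.018, 0.003], "dr": [0, 0, 0]}, {"jaw": 0.05, "xyz": [0, -0.018, 0.003], "dr": [0, 0, 0]}, {"jaw": -0.11, "xyz": [0, -0.018, 0.003], "dr": [0, 0, 0]}, {"jaw": -0.11, "xyz": [0, -0.018, 0.003], "dr": [0, 0, 0]}, {"jaw": -0.11, "xyz": [0, -0.018, 0.003], "dr": [0, 0, 0]}, {"jaw": -0.11, "xyz": [0, -0.018, 0.003], "dr": [0, 0, 0]}]'

```text
time_s: 11.75
tool_pos: [0.4311, -0.2362, 0.0597]
eef_rot: [-3.142, 0.0, -0.101]
wrist_force: [-0.4, 0.4, -3.1]
opening: 0.0471
finger_force: 12.5
```

Request:
play_rows --rows '[{"jaw": -0.11, "xyz": [0, 0, -0.02], "dr": [0, 0, 0]}, {"jaw": -0.11, "xyz": [0, 0, -0.05], "dr": [0, 0, 0]}, {"jaw": -0.11, "xyz": [-0.03, 0, -0.05], "dr": [0, 0, 0]}, {"jaw": -0.11, "xyz": [-0.065, 0, -0.05], "dr": [0, 0, 0]}, {"jaw": -0.11, "xyz": [-0.065, 0, -0.05], "dr": [0, 0, 0]}]'

```text
time_s: 12.38
tool_pos: [0.3651, -0.2294, 0.1098]
eef_rot: [-3.141, 0.0, -0.102]
wrist_force: [0.5, -0.5, -2.5]
opening: 0.0477
finger_force: 12.4
```

Run:
```python
from h import *
go((.40,-.08,.08,1.45),(.510,-.065,.08,1.571),(.51,-.065,.031,1.571))
o,p,d=strays()
a=cv2.resize(p[150:300,260:380,::-1],None,fx=2.2,fy=2.2);b=cv2.resize(p[170:320,50:230,::-1],None,fx=2.2,fy=2.2)
cv2.imwrite('pics/t4.png',cv2.convertScaleAbs(np.hstack([b,a]),alpha=1.8))
```

```text
t 12.38 tcp [ 0.3651 -0.2294  0.1098] rpy [-3.141  0.    -0.102] open 0.0477 ff 12.4 F [ 0.5 -0.5 -2.5] j6 1.03
(0.4, -0.08, 0.08, 1.45) xyz [ 0.0196 -0.1521  0.0298] dr -0.4939
(0.51, -0.065, 0.08, 1.571) xyz [ 0.0281  0.1074 -0.    ] dr -0.0385
(0.51, -0.065, 0.031, 1.571) xyz [0.    0.    0.049] dr -0.0
```

View pics/t4.png

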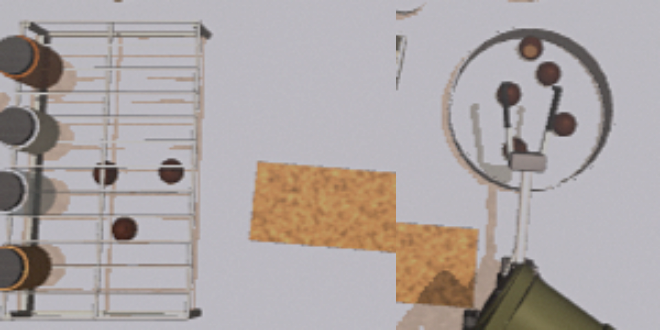

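Five nuts are in the tin (right half) and three strays are still at crop px (171,171), (105,172) and (124,229). Next is the front middle stray.

Request:
play_rows --rows '[{"jaw": -0.11, "xyz": [0, -0.017, 0], "dr": [0, 0, -0.059]}, {"jaw": -0.11, "xyz": [0, -0.035, 0], "dr": [0, 0, -0.118]}, {"jaw": -0.11, "xyz": [0, -0.053, 0], "dr": [0, 0, -0.177]}, {"jaw": -0.11, "xyz": [0, -0.07, 0], "dr": [0, 0, -0.236]}, {"jaw": -0.11, "xyz": [0, -0.088, 0], "dr": [0, 0, -0.295]}, {"jaw": -0.11, "xyz": [0, -0.106, 0], "dr": [0, 0, -0.354]}, {"jaw": -0.11, "xyz": [0, -0.124, 0], "dr": [0, 0, -0.413]}, {"jaw": -0.11, "xyz": [0.001, -0.141, 0], "dr": [0, 0, -0.472]}]'

```text
time_s: 13.42
tool_pos: [0.3825, -0.0888, 0.1099]
eef_rot: [3.141, 0.0, 1.389]
wrist_force: [-0.0, 0.2, -2.2]
opening: 0.0475
finger_force: 12.3
```

Request:
play_rows --rows '[{"jaw": -0.11, "xyz": [0.01, 0.03, 0], "dr": [0, 0, -0.03]}, {"jaw": -0.11, "xyz": [0.02, 0.06, 0], "dr": [0, 0, -0.06]}, {"jaw": -0.11, "xyz": [0.035, 0.09, 0.02], "dr": [0, 0, -0.06]}, {"jaw": -0.11, "xyz": [0.048, 0.123, 0.04], "dr": [0, 0, -0.06]}, {"jaw": -0.11, "xyz": [0.048, 0.123, 0.06], "dr": [0, 0, -0.06]}, {"jaw": -0.11, "xyz": [0.048, 0.123, 0.075], "dr": [0, 0, -0.06]}, {"jaw": -0.11, "xyz": [0.048, 0.123, 0.078], "dr": [0, 0, -0.06]}, {"jaw": -0.11, "xyz": [0.048, 0.123, 0.078], "dr": [0, 0, -0.06]}]'

```text
time_s: 14.42
tool_pos: [0.5116, -0.0655, 0.0321]
eef_rot: [3.141, 0.0, 1.57]
wrist_force: [0.2, 0.4, -2.7]
opening: 0.0474
finger_force: 12.6
```

```bash
cat >> h.py <<'E'
def look():
    """jaw tips/nuts near shelf: dark nut pixels -> world, mask from brown hue"""
    cp=cams.camera_params('top');p,d=cams.grab_frame('top');q=cv2.GaussianBlur(p,(3,3),0).astype(int)
    m=(q[...,0]<95)&(q[...,0]*1.0>q[...,2]*1.35)
    m[:165]=0;m[330:]=0;m[:,:80]=0;m[:,380:]=0
    for c,s,_ in blobs(m,30):
        w=ray(cp,*c,.014)[:2]
        if s[4]<200: print('nut' if w[1]>.2 else 'tin' if w[1]<-.15 else '?',np.round(c,1),s[2:],np.round(w,4))
    return p
E
python3 - <<'E'
from h import *
go((.510,.055,.029,1.571));p=look()
E
```

```text
t 14.43 tcp [ 0.5116 -0.0655  0.0321] rpy [3.141 0.    1.57 ] open 0.0474 ff 12.6 F [ 0.2  0.4 -2.7] j6 -0.2
(0.51, 0.055, 0.029, 1.571) xyz [ 0.1205 -0.0017  0.0031] dr -0.0002
nut [107.1 166.5] [15  5 43] [0.7396 0.339 ]
tin [320.6 171.3] [ 8  9 56] [ 0.7154 -0.2757]
tin [329.5 182.7] [ 6  8 37] [ 0.6815 -0.2999]
tin [311.4 192.1] [ 7  8 40] [ 0.6551 -0.2471]
tin [336.7 205.8] [ 6  7 34] [ 0.6143 -0.3173]
tin [313.9 217.5] [ 7  8 44] [ 0.5819 -0.2514]
nut [127.  249.2] [ 9  6 39] [0.5007 0.2749]
? [187.7 248.6] [31  8 52] [0.4999 0.105 ]
nut [105.8 273.9] [10  9 75] [0.4331 0.3318]
```

Request:
play_rows --rows '[{"jaw": -0.11, "xyz": [0.02, -0.002, 0.002], "dr": [0, 0, 0]}, {"jaw": -0.11, "xyz": [0.045, -0.002, 0.002], "dr": [0, 0, 0]}, {"jaw": -0.11, "xyz": [0.07, -0.002, 0.002], "dr": [0, 0, 0]}, {"jaw": -0.11, "xyz": [0.095, -0.002, 0.002], "dr": [0, 0, 0]}, {"jaw": -0.11, "xyz": [0.115, -0.002, 0.002], "dr": [0, 0, 0]}, {"jaw": -0.11, "xyz": [0.12, -0.002, 0.002], "dr": [0, 0, 0]}, {"jaw": -0.11, "xyz": [0.12, -0.002, 0.002], "dr": [0, 0, 0]}, {"jaw": 0.05, "xyz": [0.12, -0.002, 0.002], "dr": [0, 0, 0]}]'

```text
time_s: 15.48
tool_pos: [0.51, 0.0541, 0.0301]
eef_rot: [3.14, -0.0, 1.57]
wrist_force: [1.7, 2.4, 1.7]
opening: 0.0407
finger_force: 15.4
```

Request:
play_rows --rows '[{"jaw": 0.2, "xyz": [0, 0, 0], "dr": [0, 0, 0]}, {"jaw": 0.4, "xyz": [0, 0, 0], "dr": [0, 0, 0]}, {"jaw": 0.4, "xyz": [0, 0, 0], "dr": [0, 0, 0]}, {"jaw": 0.4, "xyz": [0, 0, -0.003], "dr": [0, 0, 0]}, {"jaw": 0.4, "xyz": [-0.02, 0, -0.004], "dr": [0, 0, 0]}, {"jaw": 0.4, "xyz": [-0.05, 0, -0.004], "dr": [0, 0, 0]}, {"jaw": 0.4, "xyz": [-0.08, 0, -0.004], "dr": [0, 0, 0]}, {"jaw": 0.4, "xyz": [-0.115, 0, -0.01], "dr": [0, 0, 0]}]'

```text
time_s: 16.48
tool_pos: [0.5086, -0.0614, 0.0392]
eef_rot: [-3.14, -0.0, 1.57]
wrist_force: [0.2, 0.4, -1.9]
opening: 0.0354
finger_force: 40.4
```

Run:
```python
from h import *
go((.365,-.10,.11,1.571));p=look()
```

```text
t 16.48 tcp [ 0.5086 -0.0614  0.0392] rpy [-3.14 -0.    1.57] open 0.0354 ff 40.4 F [ 0.2  0.4 -1.9] j6 -0.19
(0.365, -0.1, 0.11, 1.571) xyz [-0.0387 -0.1436 -0.0708] dr -0.0002
nut [107.3 166.4] [16  5 44] [0.7397 0.3384]
tin [320.6 171.4] [ 8  9 55] [ 0.7152 -0.2758]
tin [329.5 182.7] [ 7  7 35] [ 0.6817 -0.2998]
tin [311.5 192. ] [ 6  7 38] [ 0.6554 -0.2473]
tin [336.7 205.9] [ 7  7 38] [ 0.614  -0.3172]
tin [314.  217.7] [ 7  8 45] [ 0.5814 -0.2515]
? [168.7 247.5] [12  8 81] [0.5036 0.1581]
nut [105.7 273.9] [10  9 76] [0.4333 0.3319]
```

Request:
play_rows --rows '[{"jaw": 0.4, "xyz": [0, -0.01, -0.03], "dr": [0, 0, 0]}, {"jaw": 0.4, "xyz": [-0.01, -0.04, -0.06], "dr": [0, 0, 0]}, {"jaw": 0.4, "xyz": [-0.02, -0.08, -0.07], "dr": [0, 0, 0]}, {"jaw": 0.4, "xyz": [-0.03, -0.12, -0.07], "dr": [0, 0, 0]}, {"jaw": 0.4, "xyz": [-0.038, -0.144, -0.07], "dr": [0, 0, 0]}, {"jaw": 0.4, "xyz": [-0.038, -0.144, -0.07], "dr": [0, 0, 0]}]'

```text
time_s: 17.27
tool_pos: [0.3642, -0.0987, 0.1097]
eef_rot: [-3.141, -0.0, 1.569]
wrist_force: [1.0, 0.5, -1.4]
opening: 0.0353
finger_force: 41.4
```

Request:
play_rows --rows '[{"jaw": 0.4, "xyz": [-0.018, 0, 0], "dr": [0, 0, 0.055]}, {"jaw": 0.4, "xyz": [-0.036, 0, 0], "dr": [0, 0, 0.114]}, {"jaw": 0.4, "xyz": [-0.054, 0, 0], "dr": [0, 0, 0.173]}, {"jaw": 0.4, "xyz": [-0.072, -0.001, 0], "dr": [0, 0, 0.232]}, {"jaw": 0.4, "xyz": [-0.09, -0.002, 0], "dr": [0, 0, 0.291]}, {"jaw": 0.4, "xyz": [-0.108, -0.003, 0], "dr": [0, 0, 0.35]}, {"jaw": 0.4, "xyz": [-0.127, -0.003, 0], "dr": [0, 0, 0.409]}, {"jaw": 0.4, "xyz": [-0.146, -0.003, 0], "dr": [0, 0, 0.468]}]'

```text
time_s: 18.27
tool_pos: [0.3627, -0.245, 0.1095]
eef_rot: [-3.141, 0.0, 0.094]
wrist_force: [0.5, -0.1, -3.0]
opening: 0.0352
finger_force: 41.4
```

Run:
```python
from h import *
go((.36,-.25,.11,-.1),tinpose(o=.01,h=.11));p=look()
```

```text
t 18.27 tcp [ 0.3627 -0.245   0.1095] rpy [-3.141  0.     0.094] open 0.0352 ff 41.4 F [ 0.5 -0.1 -3. ] j6 0.8
(0.36, -0.25, 0.11, -0.1) xyz [-0.0032  0.0048 -0.0005] dr 0.0618
(np.float64(0.4173), np.float64(-0.2532), 0.11, -0.1) xyz [ 0.0573 -0.0025 -0.    ] dr -0.0
nut [107.1 166.4] [17  5 45] [0.7398 0.339 ]
tin [320.6 171.4] [ 8  9 58] [ 0.7151 -0.2758]
tin [329.3 182.6] [ 7  8 40] [ 0.6818 -0.2993]
tin [311.7 191.7] [ 7  7 32] [ 0.6563 -0.2479]
tin [336.6 205.9] [ 8  7 39] [ 0.614  -0.3169]
tin [304.7 213.9] [ 7  9 44] [ 0.5927 -0.2256]
nut [105.8 274. ] [10  9 76] [0.433  0.3317]
tin [299.7 326.9] [ 29   6 135] [ 0.2826 -0.2013]
```

Request:
play_rows --rows '[{"jaw": 0.4, "xyz": [0, 0.01, 0], "dr": [0, 0, 0.045]}, {"jaw": 0.4, "xyz": [0.02, 0.018, 0], "dr": [0, 0, 0.062]}, {"jaw": 0.4, "xyz": [0.04, 0.028, 0], "dr": [0, 0, 0.062]}, {"jaw": 0.4, "xyz": [0.053, 0.028, 0.01], "dr": [0, 0, 0.062]}, {"jaw": 0.4, "xyz": [0.053, 0.028, 0.03], "dr": [0, 0, 0.062]}, {"jaw": 0.4, "xyz": [0.053, 0.028, 0.047], "dr": [0, 0, 0.062]}, {"jaw": 0.4, "xyz": [0.053, 0.028, 0.049], "dr": [0, 0, 0.062]}, {"jaw": 0.4, "xyz": [0.053, 0.028, 0.049], "dr": [0, 0, 0.062]}]'

```text
time_s: 19.32
tool_pos: [0.418, -0.2669, 0.0609]
eef_rot: [3.142, -0.0, -0.094]
wrist_force: [1.1, 0.5, -2.5]
opening: 0.0354
finger_force: 41.4
```

Request:
play_rows --rows '[{"jaw": 0.2, "xyz": [0, 0, 0], "dr": [0, 0, 0]}, {"jaw": 0.05, "xyz": [0, 0, 0], "dr": [0, 0, 0]}, {"jaw": -0.11, "xyz": [0, 0, 0], "dr": [0, 0, 0]}, {"jaw": -0.11, "xyz": [0, 0, 0], "dr": [0, 0, 0]}, {"jaw": -0.11, "xyz": [0, 0, 0], "dr": [0, 0, 0]}, {"jaw": -0.11, "xyz": [0, 0, 0], "dr": [0, 0, 0]}, {"jaw": -0.11, "xyz": [0, 0, -0.02], "dr": [0, 0, 0]}, {"jaw": -0.11, "xyz": [0, 0, -0.05], "dr": [0, 0, 0]}]'

```text
time_s: 20.32
tool_pos: [0.4176, -0.2666, 0.1107]
eef_rot: [-3.141, 0.002, -0.094]
wrist_force: [0.1, -0.2, -2.0]
opening: 0.0474
finger_force: 12.6
```

Run:
```python
from h import *
go((.365,-.23,.11,-.1));p=look()
```

```text
t 20.32 tcp [ 0.4176 -0.2666  0.1107] rpy [-3.141e+00  2.000e-03 -9.400e-02] open 0.0474 ff 12.6 F [ 0.1 -0.2 -2. ] j6 1.02
(0.365, -0.23, 0.11, -0.1) xyz [-0.0558 -0.0315  0.0007] dr 0.0018
nut [107.3 166.4] [16  5 44] [0.7397 0.3384]
tin [320.9 170.6] [ 8  9 42] [ 0.7175 -0.2765]
tin [329.1 182.4] [ 7  8 41] [ 0.6824 -0.2986]
tin [310. 192.] [ 6  7 30] [ 0.6554 -0.2429]
tin [313.8 217.5] [ 8  8 53] [ 0.5818 -0.2511]
nut [105.9 274. ] [10  9 75] [0.4331 0.3316]
```

Request:
play_rows --rows '[{"jaw": -0.11, "xyz": [-0.054, -0.01, 0], "dr": [0, 0, -0.03]}, {"jaw": -0.11, "xyz": [-0.054, -0.03, 0], "dr": [0, 0, -0.089]}, {"jaw": -0.11, "xyz": [-0.054, -0.05, 0], "dr": [0, 0, -0.148]}, {"jaw": -0.11, "xyz": [-0.054, -0.075, 0], "dr": [0, 0, -0.207]}, {"jaw": -0.11, "xyz": [-0.054, -0.1, 0], "dr": [0, 0, -0.266]}, {"jaw": -0.11, "xyz": [-0.054, -0.125, 0], "dr": [0, 0, -0.325]}, {"jaw": -0.11, "xyz": [-0.054, -0.15, 0], "dr": [0, 0, -0.384]}, {"jaw": -0.11, "xyz": [-0.054, -0.173, 0], "dr": [0, 0, -0.443]}]'

```text
time_s: 21.38
tool_pos: [0.3806, -0.0887, 0.1106]
eef_rot: [3.141, 0.0, 1.303]
wrist_force: [-0.6, -0.3, -2.2]
opening: 0.0475
finger_force: 12.6
```

Run:
```python
from h import *
go((.511,-.065,.11,1.571));p=look()
a=cv2.resize(p[150:300,260:380,::-1],None,fx=2.2,fy=2.2);b=cv2.resize(p[170:320,50:230,::-1],None,fx=2.2,fy=2.2)
cv2.imwrite('pics/t5.png',cv2.convertScaleAbs(np.hstack([b,a]),alpha=1.8))
```

```text
t 21.38 tcp [ 0.3806 -0.0887  0.1106] rpy [3.141 0.    1.303] open 0.0475 ff 12.6 F [-0.6 -0.3 -2.2] j6 -0.06
(0.511, -0.065, 0.11, 1.571) xyz [0.0573 0.1195 0.0006] dr -0.0851
nut [106.9 166.4] [17  5 45] [0.7397 0.3395]
tin [320.7 171.5] [ 8  9 59] [ 0.7149 -0.2759]
tin [329.3 182.9] [ 7  7 41] [ 0.681  -0.2991]
tin [311.4 192.2] [ 6  7 38] [ 0.6549 -0.247 ]
tin [325.3 197.8] [ 7  7 39] [ 0.6379 -0.2859]
tin [336.5 205.7] [ 7  7 35] [ 0.6147 -0.3168]
tin [314.3 217.8] [ 7  8 41] [ 0.5812 -0.2525]
? [174.8 261.5] [ 20  25 101] [0.4645 0.1406]
nut [105.8 274. ] [10  9 76] [0.433  0.3317]
? [198.9 279.5] [20  6 34] [0.414  0.0733]
```

View pics/t5.png

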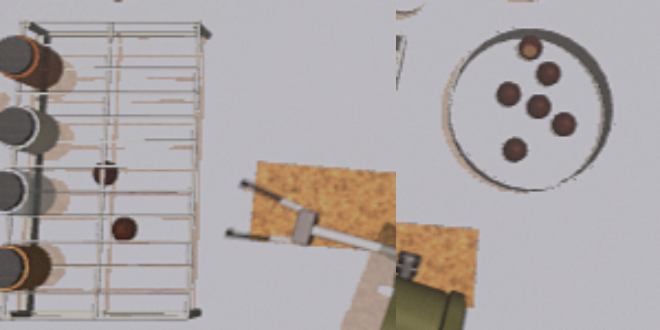

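Six nuts are in the tin and two strays remain at crop px (105,172) and (124,229). Next is the back middle one.

Request:
play_rows --rows '[{"jaw": -0.11, "xyz": [0.01, 0.03, 0], "dr": [0, 0, -0.04]}, {"jaw": -0.11, "xyz": [0.02, 0.06, 0], "dr": [0, 0, -0.085]}, {"jaw": -0.11, "xyz": [0.04, 0.09, 0.02], "dr": [0, 0, -0.085]}, {"jaw": -0.11, "xyz": [0.057, 0.119, 0.04], "dr": [0, 0, -0.085]}, {"jaw": -0.11, "xyz": [0.057, 0.119, 0.06], "dr": [0, 0, -0.085]}, {"jaw": -0.11, "xyz": [0.057, 0.119, 0.076], "dr": [0, 0, -0.085]}, {"jaw": -0.11, "xyz": [0.057, 0.119, 0.08], "dr": [0, 0, -0.085]}, {"jaw": -0.11, "xyz": [0.057, 0.119, 0.08], "dr": [0, 0, -0.085]}]'

```text
time_s: 22.42
tool_pos: [0.5106, -0.067, 0.031]
eef_rot: [3.141, 0.0, 1.564]
wrist_force: [-0.1, -0.3, -2.3]
opening: 0.0478
finger_force: 12.6
```

Run:
```python
from h import *
go((.510,.1365,.030,1.571))
```

```text
t 22.43 tcp [ 0.5106 -0.067   0.031 ] rpy [3.141 0.    1.564] open 0.0478 ff 12.6 F [-0.1 -0.3 -2.3] j6 -0.19
(0.51, 0.1365, 0.03, 1.571) xyz [ 0.2035 -0.0019  0.001 ] dr -0.0022
```

Request:
play_rows --rows '[{"jaw": -0.11, "xyz": [0.03, 0, 0.001], "dr": [0, 0, -0.002]}, {"jaw": -0.11, "xyz": [0.065, -0.001, 0.001], "dr": [0, 0, -0.002]}, {"jaw": -0.11, "xyz": [0.1, -0.001, 0.001], "dr": [0, 0, -0.002]}, {"jaw": -0.11, "xyz": [0.135, -0.002, 0.001], "dr": [0, 0, -0.002]}, {"jaw": -0.11, "xyz": [0.165, -0.002, 0.001], "dr": [0, 0, -0.002]}, {"jaw": -0.11, "xyz": [0.19, -0.002, 0.001], "dr": [0, 0, -0.002]}, {"jaw": -0.11, "xyz": [0.203, -0.002, 0.001], "dr": [0, 0, -0.002]}, {"jaw": -0.11, "xyz": [0.203, -0.002, 0.001], "dr": [0, 0, -0.002]}]'

```text
time_s: 23.42
tool_pos: [0.51, 0.1364, 0.0301]
eef_rot: [3.141, -0.0, 1.571]
wrist_force: [-0.7, 0.2, -2.6]
opening: 0.0474
finger_force: 12.6
```

Request:
play_rows --rows '[{"jaw": 0.05, "xyz": [0, 0, 0], "dr": [0, 0, 0]}, {"jaw": 0.2, "xyz": [0, 0, 0], "dr": [0, 0, 0]}, {"jaw": 0.4, "xyz": [0, 0, 0], "dr": [0, 0, 0]}, {"jaw": 0.4, "xyz": [0, 0, 0], "dr": [0, 0, 0]}, {"jaw": 0.4, "xyz": [0, 0, -0.003], "dr": [0, 0, 0]}, {"jaw": 0.4, "xyz": [-0.02, 0, -0.004], "dr": [0, 0, 0]}, {"jaw": 0.4, "xyz": [-0.05, 0, -0.004], "dr": [0, 0, 0]}, {"jaw": 0.4, "xyz": [-0.08, 0, -0.004], "dr": [0, 0, 0]}]'

```text
time_s: 24.42
tool_pos: [0.5093, 0.0555, 0.0334]
eef_rot: [-3.14, -0.0, 1.571]
wrist_force: [-0.3, -0.6, -3.5]
opening: 0.0369
finger_force: 40.5
```

Request:
play_rows --rows '[{"jaw": 0.4, "xyz": [-0.035, 0, 0], "dr": [0, 0, 0]}, {"jaw": 0.4, "xyz": [-0.07, 0, 0], "dr": [0, 0, 0]}, {"jaw": 0.4, "xyz": [-0.1, 0, 0], "dr": [0, 0, 0]}, {"jaw": 0.4, "xyz": [-0.12, 0, -0.01], "dr": [0, 0, 0]}, {"jaw": 0.4, "xyz": [-0.12, 0, -0.02], "dr": [0, 0, 0]}]'

```text
time_s: 25.05
tool_pos: [0.5094, -0.0646, 0.0537]
eef_rot: [-3.14, -0.0, 1.569]
wrist_force: [1.0, 0.5, -2.7]
opening: 0.0367
finger_force: 40.6
```

Run:
```python
from h import *
go((.365,-.10,.11,1.571));p=look()
```

```text
t 25.05 tcp [ 0.5094 -0.0646  0.0537] rpy [-3.14  -0.     1.569] open 0.0367 ff 40.6 F [ 1.   0.5 -2.7] j6 -0.2
(0.365, -0.1, 0.11, 1.571) xyz [-0.0357 -0.1443 -0.0563] dr -0.0007
nut [107.3 166.4] [16  5 44] [0.7397 0.3384]
tin [320.6 171.4] [ 8  9 58] [ 0.7151 -0.2757]
tin [329.4 182.7] [ 7  7 38] [ 0.6815 -0.2996]
tin [311.4 192. ] [ 7  8 40] [ 0.6554 -0.247 ]
tin [325.1 197.7] [ 7  7 37] [ 0.6382 -0.2853]
tin [336.8 206.1] [ 7  8 37] [ 0.6137 -0.3174]
tin [314.  217.6] [ 8  8 45] [ 0.5815 -0.2516]
? [169.1 246.9] [13  9 96] [0.5054 0.1571]
nut [105.7 273.9] [10  9 76] [0.4333 0.3319]
```

Held. Carrying it to a free spot in the tin near (0.61, -0.225).

Request:
play_rows --rows '[{"jaw": 0.4, "xyz": [0, -0.01, -0.03], "dr": [0, 0, 0]}, {"jaw": 0.4, "xyz": [-0.01, -0.04, -0.05], "dr": [0, 0, 0]}, {"jaw": 0.4, "xyz": [-0.02, -0.08, -0.056], "dr": [0, 0, 0]}, {"jaw": 0.4, "xyz": [-0.03, -0.12, -0.056], "dr": [0, 0, 0]}, {"jaw": 0.4, "xyz": [-0.036, -0.144, -0.056], "dr": [0, 0, 0]}, {"jaw": 0.4, "xyz": [-0.036, -0.144, -0.056], "dr": [0, 0, 0]}]'

```text
time_s: 25.85
tool_pos: [0.3649, -0.0992, 0.1098]
eef_rot: [3.142, -0.0, 1.57]
wrist_force: [-0.1, 0.0, -2.7]
opening: 0.0365
finger_force: 41.7
```

Request:
play_rows --rows '[{"jaw": 0.4, "xyz": [-0.013, 0, 0], "dr": [0, 0, 0.059]}, {"jaw": 0.4, "xyz": [-0.026, 0, 0], "dr": [0, 0, 0.118]}, {"jaw": 0.4, "xyz": [-0.04, 0, 0], "dr": [0, 0, 0.177]}, {"jaw": 0.4, "xyz": [-0.053, -0.001, 0], "dr": [0, 0, 0.236]}, {"jaw": 0.4, "xyz": [-0.066, -0.002, 0], "dr": [0, 0, 0.295]}, {"jaw": 0.4, "xyz": [-0.08, -0.003, 0], "dr": [0, 0, 0.354]}, {"jaw": 0.4, "xyz": [-0.093, -0.003, 0], "dr": [0, 0, 0.413]}, {"jaw": 0.4, "xyz": [-0.107, -0.003, 0], "dr": [0, 0, 0.472]}]'

```text
time_s: 26.85
tool_pos: [0.3636, -0.2066, 0.1096]
eef_rot: [-3.141, -0.0, 0.083]
wrist_force: [0.4, -0.2, -2.3]
opening: 0.0369
finger_force: 41.7
```

Run:
```python
from h import *
go((.3915,-.208,.0705,-.1));p=look()
```

```text
t 26.85 tcp [ 0.3636 -0.2066  0.1096] rpy [-3.141 -0.     0.083] open 0.0369 ff 41.7 F [ 0.4 -0.2 -2.3] j6 0.88
(0.3915, -0.208, 0.0705, -0.1) xyz [0.0277 0.0037 0.0391] dr 0.0581
nut [107.1 166.4] [17  5 45] [0.7398 0.339 ]
tin [320.6 171.4] [ 8  9 58] [ 0.7151 -0.2757]
tin [329.2 182.8] [ 7  8 43] [ 0.6812 -0.2989]
tin [311.  192.2] [ 7  8 47] [ 0.6549 -0.2459]
tin [325.  197.8] [ 7  7 42] [ 0.6379 -0.2852]
tin [336.4 206.1] [ 8  8 42] [ 0.6135 -0.3165]
tin [291.3 212.5] [ 7  8 45] [ 0.5971 -0.188 ]
tin [314.1 217.6] [ 7  8 45] [ 0.5818 -0.2518]
nut [105.8 274. ] [10  9 76] [0.433  0.3317]
tin [281.3 328.2] [22  3 55] [ 0.2799 -0.1513]
```

Request:
play_rows --rows '[{"jaw": 0.4, "xyz": [0.01, 0.004, 0], "dr": [0, 0, 0.04]}, {"jaw": 0.4, "xyz": [0.028, 0.004, 0.01], "dr": [0, 0, 0.058]}, {"jaw": 0.4, "xyz": [0.028, 0.004, 0.03], "dr": [0, 0, 0.058]}, {"jaw": 0.4, "xyz": [0.028, 0.004, 0.039], "dr": [0, 0, 0.058]}, {"jaw": 0.4, "xyz": [0.028, 0.004, 0.039], "dr": [0, 0, 0.058]}, {"jaw": 0.2, "xyz": [0.028, 0.004, 0.039], "dr": [0, 0, 0.058]}, {"jaw": 0.05, "xyz": [0.028, 0.004, 0.039], "dr": [0, 0, 0.058]}, {"jaw": -0.11, "xyz": [0.028, 0.004, 0.039], "dr": [0, 0, 0.058]}]'

```text
time_s: 27.9
tool_pos: [0.3911, -0.2084, 0.0711]
eef_rot: [3.141, -0.001, -0.094]
wrist_force: [-0.4, 0.1, -1.8]
opening: 0.0474
finger_force: 12.6
```

Request:
play_rows --rows '[{"jaw": -0.11, "xyz": [0, 0, 0], "dr": [0, 0, 0]}, {"jaw": -0.11, "xyz": [0, 0, 0], "dr": [0, 0, 0]}, {"jaw": -0.11, "xyz": [0, 0, 0], "dr": [0, 0, 0]}, {"jaw": -0.11, "xyz": [0, 0, -0.03], "dr": [0, 0, 0]}, {"jaw": -0.11, "xyz": [-0.02, 0, -0.04], "dr": [0, 0, 0]}, {"jaw": -0.11, "xyz": [-0.03, 0, -0.04], "dr": [0, 0, 0]}]'

```text
time_s: 28.65
tool_pos: [0.3607, -0.2055, 0.1111]
eef_rot: [3.141, -0.001, -0.095]
wrist_force: [-0.4, 1.2, -2.9]
opening: 0.0471
finger_force: 12.6
```

Run:
```python
from h import *
go((.375,-.08,.11,1.3));p=look()
```

```text
t 28.65 tcp [ 0.3607 -0.2055  0.1111] rpy [ 3.141e+00 -1.000e-03 -9.500e-02] open 0.0471 ff 12.6 F [-0.4  1.2 -2.9] j6 1.06
(0.375, -0.08, 0.11, 1.3) xyz [ 0.0023 -0.1263  0.0011] dr -0.4439
nut [107.  166.5] [17  5 46] [0.7397 0.3393]
tin [320.6 171.4] [ 8  9 58] [ 0.7151 -0.2758]
tin [329.4 182.8] [ 7  7 39] [ 0.6813 -0.2994]
tin [311.5 192. ] [ 7  8 37] [ 0.6554 -0.2472]
tin [325.6 198. ] [ 6  7 35] [ 0.6373 -0.2867]
tin [304.1 206.4] [ 7  8 43] [ 0.6142 -0.2248]
tin [336.3 206. ] [ 8  8 43] [ 0.6138 -0.3163]
nut [105.8 274. ] [10  9 76] [0.433  0.3317]
```

Request:
play_rows --rows '[{"jaw": -0.11, "xyz": [0, -0.01, 0], "dr": [0, 0, -0.055]}, {"jaw": -0.11, "xyz": [0, -0.03, 0], "dr": [0, 0, -0.11]}, {"jaw": -0.11, "xyz": [0, -0.045, 0], "dr": [0, 0, -0.165]}, {"jaw": -0.11, "xyz": [0, -0.06, 0], "dr": [0, 0, -0.22]}, {"jaw": -0.11, "xyz": [0, -0.075, 0], "dr": [0, 0, -0.275]}, {"jaw": -0.11, "xyz": [0, -0.09, 0], "dr": [0, 0, -0.33]}, {"jaw": -0.11, "xyz": [0.002, -0.11, 0], "dr": [0, 0, -0.386]}, {"jaw": -0.11, "xyz": [0.002, -0.126, 0], "dr": [0, 0, -0.443]}]'

```text
time_s: 29.7
tool_pos: [0.3752, -0.0795, 0.1102]
eef_rot: [-3.141, -0.0, 1.303]
wrist_force: [0.2, 0.0, -2.7]
opening: 0.0474
finger_force: 12.6
```

Request:
play_rows --rows '[{"jaw": -0.11, "xyz": [0.012, 0.018, 0], "dr": [0, 0, -0.045]}, {"jaw": -0.11, "xyz": [0.024, 0.036, 0], "dr": [0, 0, -0.087]}, {"jaw": -0.11, "xyz": [0.036, 0.055, 0.02], "dr": [0, 0, -0.087]}, {"jaw": -0.11, "xyz": [0.036, 0.055, 0.05], "dr": [0, 0, -0.087]}, {"jaw": -0.11, "xyz": [0.036, 0.055, 0.072], "dr": [0, 0, -0.087]}, {"jaw": -0.11, "xyz": [0.036, 0.055, 0.079], "dr": [0, 0, -0.087]}, {"jaw": -0.11, "xyz": [0.036, 0.055, 0.079], "dr": [0, 0, -0.087]}]'

```text
time_s: 30.58
tool_pos: [0.4377, -0.0604, 0.0316]
eef_rot: [-3.141, -0.0, 1.57]
wrist_force: [0.2, -0.1, -1.9]
opening: 0.0475
finger_force: 12.6
```

Run:
```python
from h import *
go((.438,.112,.030,1.571));p=look()
```

```text
t 30.57 tcp [ 0.4377 -0.0604  0.0316] rpy [-3.141 -0.     1.57 ] open 0.0475 ff 12.6 F [ 0.2 -0.1 -1.9] j6 -0.22
(0.438, 0.112, 0.03, 1.571) xyz [0.1724 0.0002 0.0016] dr -0.0002
nut [107.1 166.4] [16  5 45] [0.7397 0.3388]
tin [320.6 171.4] [ 8  9 58] [ 0.7151 -0.2758]
tin [329.3 182.8] [ 7  7 40] [ 0.6812 -0.2993]
tin [311.4 191.9] [ 7  7 38] [ 0.6556 -0.2469]
tin [325.2 197.6] [ 7  7 37] [ 0.6386 -0.2857]
tin [303.8 206.3] [ 8  8 45] [ 0.6143 -0.2241]
tin [336.5 205.9] [ 7  7 37] [ 0.6141 -0.3168]
tin [314.1 217.8] [ 7  7 41] [ 0.5812 -0.2521]
? [185.  266.1] [17  8 33] [0.4513 0.112 ]
nut [105.8 274. ] [10  9 76] [0.433  0.3317]
```

Request:
play_rows --rows '[{"jaw": -0.11, "xyz": [0.03, 0, 0.001], "dr": [0, 0, 0]}, {"jaw": -0.11, "xyz": [0.065, 0, 0.001], "dr": [0, 0, 0]}, {"jaw": -0.11, "xyz": [0.1, 0, 0.001], "dr": [0, 0, 0]}, {"jaw": -0.11, "xyz": [0.13, 0, 0.001], "dr": [0, 0, 0]}, {"jaw": -0.11, "xyz": [0.155, 0, 0.001], "dr": [0, 0, 0]}, {"jaw": -0.11, "xyz": [0.17, 0, 0.001], "dr": [0, 0, 0]}, {"jaw": -0.11, "xyz": [0.172, 0, 0.001], "dr": [0, 0, 0]}, {"jaw": -0.11, "xyz": [0.172, 0, 0.001], "dr": [0, 0, 0]}]'

```text
time_s: 31.62
tool_pos: [0.4379, 0.1111, 0.0309]
eef_rot: [3.141, 0.0, 1.57]
wrist_force: [-0.6, 0.4, -2.9]
opening: 0.0478
finger_force: 12.6
```

Request:
play_rows --rows '[{"jaw": 0.05, "xyz": [0, 0, 0], "dr": [0, 0, 0]}, {"jaw": 0.2, "xyz": [0, 0, 0], "dr": [0, 0, 0]}, {"jaw": 0.4, "xyz": [0, 0, 0], "dr": [0, 0, 0]}, {"jaw": 0.4, "xyz": [0, 0, 0], "dr": [0, 0, 0]}, {"jaw": 0.4, "xyz": [0, 0, -0.003], "dr": [0, 0, 0]}, {"jaw": 0.4, "xyz": [-0.02, 0, -0.004], "dr": [0, 0, 0]}, {"jaw": 0.4, "xyz": [-0.05, 0, -0.004], "dr": [0, 0, 0]}, {"jaw": 0.4, "xyz": [-0.08, 0, -0.004], "dr": [0, 0, 0]}]'

```text
time_s: 32.62
tool_pos: [0.4376, 0.0308, 0.0349]
eef_rot: [3.142, 0.0, 1.571]
wrist_force: [-0.1, 0.4, -3.4]
opening: 0.0365
finger_force: 40.3
```

Request:
play_rows --rows '[{"jaw": 0.4, "xyz": [-0.035, 0, 0], "dr": [0, 0, 0]}, {"jaw": 0.4, "xyz": [-0.07, 0, 0], "dr": [0, 0, 0]}, {"jaw": 0.4, "xyz": [-0.095, 0, 0], "dr": [0, 0, 0]}, {"jaw": 0.4, "xyz": [-0.095, 0, -0.02], "dr": [0, 0, 0]}]'

```text
time_s: 33.12
tool_pos: [0.4369, -0.0646, 0.0542]
eef_rot: [-3.139, -0.0, 1.569]
wrist_force: [1.5, 0.4, -3.0]
opening: 0.0366
finger_force: 41.0
```

Run:
```python
from h import *
go((.365,-.10,.11,1.571));p=look()
```

```text
t 33.12 tcp [ 0.4369 -0.0646  0.0542] rpy [-3.139 -0.     1.569] open 0.0366 ff 41.0 F [ 1.5  0.4 -3. ] j6 -0.23
(0.365, -0.1, 0.11, 1.571) xyz [-0.0355 -0.0718 -0.0558] dr -0.0008
nut [107.2 166.4] [16  5 44] [0.7399 0.3385]
tin [320.6 171.3] [ 8  9 60] [ 0.7154 -0.2756]
tin [329.6 182.7] [ 6  7 34] [ 0.6817 -0.3001]
tin [311.5 192. ] [ 6  7 38] [ 0.6554 -0.2473]
tin [325.3 197.8] [ 7  7 40] [ 0.638  -0.2859]
tin [304.2 206.3] [ 8  8 40] [ 0.6143 -0.2251]
tin [336.6 205.7] [ 6  7 36] [ 0.6147 -0.3169]
tin [314.  217.5] [ 7  8 40] [ 0.582  -0.2517]
? [169.4 273.3] [ 13  12 117] [0.4323 0.1553]
```

Request:
play_rows --rows '[{"jaw": 0.4, "xyz": [0, -0.01, -0.03], "dr": [0, 0, 0]}, {"jaw": 0.4, "xyz": [-0.018, -0.04, -0.05], "dr": [0, 0, 0]}, {"jaw": 0.4, "xyz": [-0.036, -0.072, -0.056], "dr": [0, 0, 0]}, {"jaw": 0.4, "xyz": [-0.036, -0.072, -0.056], "dr": [0, 0, 0]}]'

```text
time_s: 33.67
tool_pos: [0.3647, -0.0999, 0.1111]
eef_rot: [3.141, 0.001, 1.569]
wrist_force: [-0.3, -0.3, -2.5]
opening: 0.0363
finger_force: 41.5
```

Request:
play_rows --rows '[{"jaw": 0.4, "xyz": [-0.02, 0, 0], "dr": [0, 0, 0.059]}, {"jaw": 0.4, "xyz": [-0.04, 0, 0], "dr": [0, 0, 0.118]}, {"jaw": 0.4, "xyz": [-0.06, 0, 0], "dr": [0, 0, 0.177]}, {"jaw": 0.4, "xyz": [-0.08, -0.005, 0], "dr": [0, 0, 0.236]}, {"jaw": 0.4, "xyz": [-0.1, -0.008, 0], "dr": [0, 0, 0.295]}, {"jaw": 0.4, "xyz": [-0.12, -0.012, 0], "dr": [0, 0, 0.354]}, {"jaw": 0.4, "xyz": [-0.145, -0.016, 0], "dr": [0, 0, 0.413]}, {"jaw": 0.4, "xyz": [-0.17, -0.02, 0], "dr": [0, 0, 0.472]}]'

```text
time_s: 34.67
tool_pos: [0.3461, -0.2699, 0.1103]
eef_rot: [-3.141, 0.0, 0.082]
wrist_force: [-0.3, -0.3, -2.3]
opening: 0.0363
finger_force: 41.5
```

Run:
```python
from h import *
go((.3665,-.278,.0705,-.1));p=look()
```

```text
t 34.67 tcp [ 0.3461 -0.2699  0.1103] rpy [-3.141  0.     0.082] open 0.0363 ff 41.5 F [-0.3 -0.3 -2.3] j6 0.74
(0.3665, -0.278, 0.0705, -0.1) xyz [0.0197 0.0097 0.0398] dr 0.0581
nut [107.  166.5] [17  5 46] [0.7397 0.3393]
tin [320.6 171.4] [ 8  9 59] [ 0.7153 -0.2757]
tin [329.4 182.8] [ 7  7 38] [ 0.6814 -0.2996]
tin [311.4 192. ] [ 7  8 40] [ 0.6553 -0.247 ]
tin [325.  197.7] [ 7  8 45] [ 0.6381 -0.2852]
tin [336.5 206.2] [ 7  8 41] [ 0.6133 -0.3168]
tin [315.4 219.3] [ 6  9 46] [ 0.5767 -0.2555]
tin [291.4 284.9] [11 11 78] [ 0.3952 -0.1821]
```

Request:
play_rows --rows '[{"jaw": 0.4, "xyz": [0.01, 0.01, 0], "dr": [0, 0, 0.04]}, {"jaw": 0.4, "xyz": [0.02, 0.01, 0.01], "dr": [0, 0, 0.058]}, {"jaw": 0.4, "xyz": [0.02, 0.01, 0.03], "dr": [0, 0, 0.058]}, {"jaw": 0.4, "xyz": [0.02, 0.01, 0.039], "dr": [0, 0, 0.058]}, {"jaw": 0.4, "xyz": [0.02, 0.01, 0.039], "dr": [0, 0, 0.058]}, {"jaw": 0.2, "xyz": [0.02, 0.01, 0.039], "dr": [0, 0, 0.058]}, {"jaw": 0.05, "xyz": [0.02, 0.01, 0.039], "dr": [0, 0, 0.058]}, {"jaw": -0.11, "xyz": [0.02, 0.01, 0.039], "dr": [0, 0, 0.058]}]'

```text
time_s: 35.72
tool_pos: [0.3666, -0.2778, 0.0721]
eef_rot: [3.141, -0.001, -0.095]
wrist_force: [0.1, 0.2, -2.7]
opening: 0.0478
finger_force: 12.6
```

Request:
play_rows --rows '[{"jaw": -0.11, "xyz": [0, 0, 0], "dr": [0, 0, 0]}, {"jaw": -0.11, "xyz": [0, 0, 0], "dr": [0, 0, 0]}, {"jaw": -0.11, "xyz": [0, 0, 0], "dr": [0, 0, 0]}, {"jaw": -0.11, "xyz": [0, 0, -0.03], "dr": [0, 0, 0]}, {"jaw": -0.11, "xyz": [-0.01, 0, -0.04], "dr": [0, 0, 0]}, {"jaw": -0.11, "xyz": [-0.01, 0, -0.04], "dr": [0, 0, 0]}]'

```text
time_s: 36.48
tool_pos: [0.3559, -0.2767, 0.1119]
eef_rot: [3.141, -0.001, -0.095]
wrist_force: [-0.7, 0.2, -2.4]
opening: 0.047
finger_force: 12.6
```

Run:
```python
from h import *
go((.375,-.10,.11,1.3));p=look()
```

```text
t 36.48 tcp [ 0.3559 -0.2767  0.1119] rpy [ 3.141e+00 -1.000e-03 -9.500e-02] open 0.047 ff 12.6 F [-0.7  0.2 -2.4] j6 0.92
(0.375, -0.1, 0.11, 1.3) xyz [ 0.0022 -0.1777  0.0019] dr -0.444
nut [107.1 166.4] [16  5 45] [0.7397 0.3388]
tin [320.6 171.4] [ 8  9 59] [ 0.7153 -0.2757]
tin [329.3 182.7] [ 7  7 40] [ 0.6815 -0.2991]
tin [311.3 191.9] [ 7  7 38] [ 0.6558 -0.2467]
tin [303.7 206.3] [ 8  8 43] [ 0.6146 -0.2237]
tin [313.8 217.5] [ 8  8 47] [ 0.5819 -0.2511]
tin [291.5 284.7] [11 13 82] [ 0.3958 -0.1825]
tin [313.5 327.2] [ 27   6 105] [ 0.281 -0.239]
```

Request:
play_rows --rows '[{"jaw": -0.11, "xyz": [0, -0.02, 0], "dr": [0, 0, -0.055]}, {"jaw": -0.11, "xyz": [0, -0.045, 0], "dr": [0, 0, -0.11]}, {"jaw": -0.11, "xyz": [0, -0.065, 0], "dr": [0, 0, -0.165]}, {"jaw": -0.11, "xyz": [0, -0.09, 0], "dr": [0, 0, -0.22]}, {"jaw": -0.11, "xyz": [0, -0.11, 0], "dr": [0, 0, -0.275]}, {"jaw": -0.11, "xyz": [0, -0.13, 0], "dr": [0, 0, -0.33]}, {"jaw": -0.11, "xyz": [0.002, -0.155, 0], "dr": [0, 0, -0.386]}, {"jaw": -0.11, "xyz": [0.002, -0.178, 0], "dr": [0, 0, -0.443]}]'

```text
time_s: 37.52
tool_pos: [0.375, -0.0988, 0.1109]
eef_rot: [-3.14, -0.0, 1.303]
wrist_force: [0.1, -0.5, -2.9]
opening: 0.0478
finger_force: 12.6
```

Run:
```python
from h import *
go((.434,-.085,.0275,1.45));p=look()
a=cv2.resize(p[150:300,220:380,::-1],None,fx=2.5,fy=2.5)
cv2.imwrite('pics/t6.png',cv2.convertScaleAbs(a,alpha=1.8))
```

```text
t 37.52 tcp [ 0.375  -0.0988  0.1109] rpy [-3.14  -0.     1.303] open 0.0478 ff 12.6 F [ 0.1 -0.5 -2.9] j6 -0.08
(0.434, -0.085, 0.0275, 1.45) xyz [0.0289 0.0532 0.0834] dr -0.0468
nut [107.1 166.4] [17  5 45] [0.7398 0.339 ]
tin [320.6 171.4] [ 8  9 59] [ 0.7153 -0.2757]
tin [329.4 182.9] [ 7  7 39] [ 0.681  -0.2994]
tin [311.4 192.2] [ 6  7 38] [ 0.6549 -0.247 ]
tin [325.  197.8] [ 7  7 42] [ 0.6379 -0.285 ]
tin [304.  206.2] [ 7  8 43] [ 0.6147 -0.2246]
tin [336.5 206. ] [ 7  7 37] [ 0.6138 -0.3168]
tin [329.6 215.4] [ 6  8 41] [ 0.5873 -0.2959]
tin [314.1 217.6] [ 7  8 40] [ 0.5817 -0.252 ]
? [176.6 262. ] [ 25  27 124] [0.4631 0.1356]
```

View pics/t6.png

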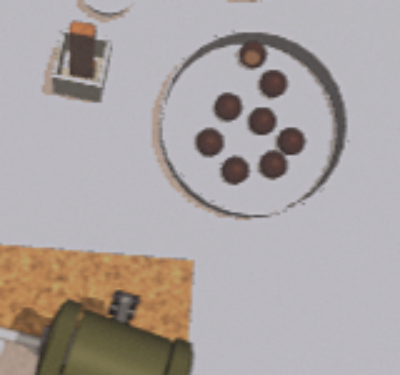

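All eight nuts are in the tin. Now the reacher goes back on its mat.

Request:
play_rows --rows '[{"jaw": -0.11, "xyz": [0.015, 0.027, 0.01], "dr": [0, 0, -0.025]}, {"jaw": -0.11, "xyz": [0.029, 0.053, 0.02], "dr": [0, 0, -0.047]}, {"jaw": -0.11, "xyz": [0.029, 0.053, 0.045], "dr": [0, 0, -0.047]}, {"jaw": -0.11, "xyz": [0.029, 0.053, 0.07], "dr": [0, 0, -0.047]}, {"jaw": -0.11, "xyz": [0.029, 0.053, 0.08], "dr": [0, 0, -0.047]}, {"jaw": -0.11, "xyz": [0.029, 0.053, 0.0835], "dr": [0, 0, -0.047]}, {"jaw": -0.11, "xyz": [0.029, 0.053, 0.084], "dr": [0, 0, -0.047]}, {"jaw": -0.3, "xyz": [0.029, 0.053, 0.084], "dr": [0, 0, -0.047]}]'

```text
time_s: 38.58
tool_pos: [0.4347, -0.0862, 0.0284]
eef_rot: [3.14, 0.0, 1.445]
wrist_force: [-0.5, 0.8, -0.7]
opening: 0.0553
finger_force: 0.0
```

Request:
play_rows --rows '[{"jaw": -1, "xyz": [0, 0, 0], "dr": [0, 0, 0]}, {"jaw": -1, "xyz": [0, 0, 0], "dr": [0, 0, 0]}, {"jaw": -1, "xyz": [0, 0, 0], "dr": [0, 0, 0]}, {"jaw": -1, "xyz": [0, 0, -0.03], "dr": [0, 0, 0]}, {"jaw": -1, "xyz": [0, 0, -0.08], "dr": [0, 0, 0]}, {"jaw": -1, "xyz": [0, 0, -0.14], "dr": [0, 0, 0]}, {"jaw": -1, "xyz": [0, 0, -0.2], "dr": [0, 0, 0]}, {"jaw": -1, "xyz": [0, 0, -0.25], "dr": [0, 0, 0]}]'

```text
time_s: 39.58
tool_pos: [0.434, -0.086, 0.2803]
eef_rot: [3.14, 0.0, 1.445]
wrist_force: [1.5, 0.1, -1.1]
opening: 0.0854
finger_force: 0.0
```

Run:
```python
from h import *
st();cp=cams.camera_params('wrist');p,d=cams.grab_frame('wrist');P=pts(cp,d)
m=(d>0)&(P[...,2]>.06)&(P[...,2]<.085)&(P[...,0]>.36)&(P[...,0]<.5)&(abs(P[...,1])<.25)
print(cv2.minAreaRect((P[m][:,:2]*1000).astype(np.float32)),P[m][:,2].max())
# spoon/holder from wrist and top depth
ct=cams.camera_params('top');pt,dt=cams.grab_frame('top');T=pts(ct,dt)
b=lambda P:(P[...,0]>.64)&(P[...,0]<.76)&(P[...,1]>-.14)&(P[...,1]<-.02)
for n,P,D in(('w',P,d),('t',T,dt)):
    for lo,hi in((.2,.23),(.17,.2),(.08,.1)):
        k=b(P)&(P[...,2]>lo)&(P[...,2]<hi)
        if k.sum()>8: print(n,lo,k.sum(),np.round(np.percentile(P[k],[2,50,98],0),4).tolist(),cv2.minAreaRect((P[k][:,:2]*1000).astype(np.float32)))
go((.697,-.08,.30,0),(.66,-.08,.3,0))
```

```text
t 39.58 tcp [ 0.434  -0.086   0.2803] rpy [3.14  0.    1.445] open 0.0854 ff 0.0 F [ 1.5  0.1 -1.1] j6 -0.15
((435.3980712890625, -82.30477905273438), (131.30743408203125, 50.05522155761719), 82.834228515625) 0.07948698947597403
w 0.08 1359 [[0.6659, -0.1077, 0.0803], [0.6895, -0.0775, 0.0892], [0.7171, -0.0475, 0.0987]] ((696.6171875, -78.00086975097656), (56.12581253051758, 56.98711395263672), 77.645751953125)
t 0.2 64 [[0.6901, -0.0923, 0.2023], [0.6967, -0.0806, 0.2124], [0.7045, -0.0683, 0.2169]] ((697.2726440429688, -80.4607925415039), (25.098114013671875, 14.821564674377441), 85.9800796508789)
t 0.17 29 [[0.6896, -0.0932, 0.1723], [0.6916, -0.0806, 0.1889], [0.6975, -0.068, 0.1984]] ((692.8380126953125, -81.06531524658203), (7.802169322967529, 25.497644424438477), 5.884291172027588)
t 0.08 150 [[0.6666, -0.1111, 0.0807], [0.6906, -0.078, 0.0879], [0.7253, -0.0481, 0.0971]] ((697.2222900390625, -79.31309509277344), (56.04311752319336, 57.12804412841797), 77.28437042236328)
t 39.67 tcp [ 0.4354 -0.0864  0.2828] rpy [3.133e+00 1.000e-03 1.445e+00] open 0.0855 ff 0.0 F [ 0.9  0.8 -0.1] j6 -0.15
(0.697, -0.08, 0.3, 0) xyz [ 0.0392  0.2587 -0.0172] dr 0.4599
(0.66, -0.08, 0.3, 0) xyz [-0.037 -0.    -0.   ] dr -0.0
```

Run:
```python
from h import *
ct=cams.camera_params('top');pt,dt=cams.grab_frame('top');T=pts(ct,dt)
cw=cams.camera_params('wrist');p,d=cams.grab_frame('wrist')
a=cv2.resize(pt[220:310,150:310,::-1],(480,270));b=cv2.resize(p[:,:,::-1],(360,270))
cv2.imwrite('pics/t7.png',cv2.convertScaleAbs(np.hstack([a,b])[:,:800],alpha=1.6))
m=(dt>0)&(T[...,2]>.02)&(T[...,2]<.09)&(T[...,0]>.38)&(T[...,0]<.52)&(T[...,1]>-.25)&(T[...,1]<.2)
print(np.percentile(T[m][:,1],[.5,99.5]))
```

```text
[0.00758044 0.18716672]
```

View pics/t7.png

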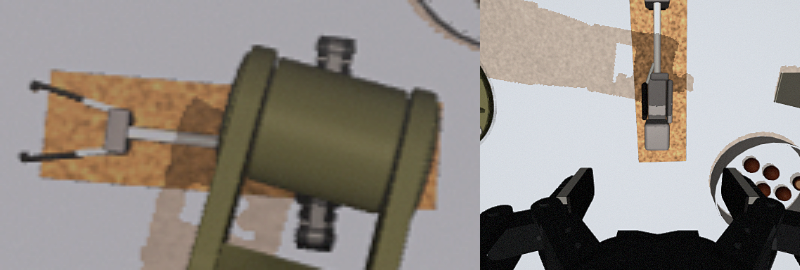

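The top crop shows the reacher back on its mat with its tips at crop px (35,86) and (25,157). It lies about 20 mm further forward than at the start, which is within tolerance. Now the spoon at (0.697, -0.080); its yaw nearly matches the tool's.

Run:
```python
from h import *
go((.697,-.0805,.30,1.475),(.697,-.0805,.171,1.475))
```

```text
t 39.77 tcp [ 0.4342 -0.0861  0.2779] rpy [3.14  0.    1.445] open 0.0857 ff 0.0 F [-0.2 -0.8  0.4] j6 -0.15
(0.697, -0.0805, 0.3, 1.475) xyz [ 0.0385  0.26   -0.0221] dr -0.0096
(0.697, -0.0805, 0.171, 1.475) xyz [0.    0.    0.129] dr -0.0
```

Request:
play_rows --rows '[{"jaw": -1, "xyz": [0.006, 0.04, -0.02], "dr": [0, 0, -0.009]}, {"jaw": -1, "xyz": [0.014, 0.09, -0.02], "dr": [0, 0, -0.009]}, {"jaw": -1, "xyz": [0.021, 0.14, -0.02], "dr": [0, 0, -0.009]}, {"jaw": -1, "xyz": [0.028, 0.19, -0.02], "dr": [0, 0, -0.009]}, {"jaw": -1, "xyz": [0.035, 0.235, -0.02], "dr": [0, 0, -0.009]}, {"jaw": -1, "xyz": [0.0385, 0.26, -0.02], "dr": [0, 0, -0.009]}, {"jaw": -1, "xyz": [0.0385, 0.26, -0.02], "dr": [0, 0, -0.009]}, {"jaw": -1, "xyz": [0.0385, 0.26, -0.02], "dr": [0, 0, -0.009]}]'

```text
time_s: 40.78
tool_pos: [0.6964, -0.0806, 0.2965]
eef_rot: [-3.14, -0.0, 1.473]
wrist_force: [0.2, 0.3, 0.5]
opening: 0.0852
finger_force: 0.0
```

Run:
```python
from h import *
go((.697,-.0805,.171,1.475));cp=cams.camera_params('wrist');p,d=cams.grab_frame('wrist');P=pts(cp,d)
k=(d>0)&(P[...,0]>.66)&(P[...,0]<.74)&(P[...,1]>-.12)&(P[...,1]<-.04)&(P[...,2]>.19)&(P[...,2]<.225)
print(k.sum(),np.percentile(P[k],[2,50,98],0),cv2.minAreaRect((P[k&(P[...,2]>.205)][:,:2]*1000).astype(np.float32)))
```

```text
t 40.77 tcp [ 0.6964 -0.0806  0.2965] rpy [-3.14  -0.     1.473] open 0.0852 ff 0.0 F [0.2 0.3 0.5] j6 -0.07
(0.697, -0.0805, 0.171, 1.475) xyz [1.000e-04 6.000e-04 1.255e-01] dr -0.0006
641 [[ 0.69115038 -0.0901488   0.19332661]
 [ 0.6987714  -0.07607614  0.21412263]
 [ 0.70587313 -0.0660707   0.21573207]] ((698.4446411132812, -79.00642395019531), (26.154918670654297, 13.952816009521484), 79.65402221679688)
```

Request:
play_rows --rows '[{"jaw": -1, "xyz": [0.002, 0.002, 0.03], "dr": [0, 0, 0.026]}, {"jaw": -1, "xyz": [0.002, 0.002, 0.06], "dr": [0, 0, 0.026]}, {"jaw": -1, "xyz": [0.002, 0.002, 0.09], "dr": [0, 0, 0.026]}, {"jaw": -1, "xyz": [0.002, 0.002, 0.115], "dr": [0, 0, 0.026]}, {"jaw": -0.5, "xyz": [0.002, 0.002, 0.125], "dr": [0, 0, 0.026]}, {"jaw": 0, "xyz": [0.002, 0.002, 0.125], "dr": [0, 0, 0.026]}, {"jaw": 0.5, "xyz": [0.002, 0.002, 0.125], "dr": [0, 0, 0.026]}, {"jaw": 1, "xyz": [0.002, 0.002, 0.125], "dr": [0, 0, 0.026]}]' --force 80

```text
time_s: 41.82
tool_pos: [0.6994, -0.0788, 0.174]
eef_rot: [3.14, -0.0, 1.391]
wrist_force: [-2.3, 0.0, 16.3]
opening: 0.0132
finger_force: 79.2
```

Request:
play_rows --rows '[{"jaw": 1, "xyz": [0, 0, 0], "dr": [0, 0, 0]}, {"jaw": 1, "xyz": [0, 0, 0], "dr": [0, 0, 0]}, {"jaw": 1, "xyz": [0, 0, 0], "dr": [0, 0, 0]}, {"jaw": 1, "xyz": [0, 0, -0.03], "dr": [0, 0, 0]}, {"jaw": 1, "xyz": [0, 0, -0.06], "dr": [0, 0, 0]}, {"jaw": 1, "xyz": [0, 0, -0.09], "dr": [0, 0, 0]}, {"jaw": 1, "xyz": [0, 0, -0.11], "dr": [0, 0, 0]}, {"jaw": 1, "xyz": [0, 0, -0.11], "dr": [0, 0, 0]}]'

```text
time_s: 42.82
tool_pos: [0.6995, -0.0787, 0.2842]
eef_rot: [3.139, -0.0, 1.392]
wrist_force: [-0.3, 0.6, -0.8]
opening: 0.0131
finger_force: 77.9
```

Run:
```python
from h import *
p0,r=st();q,d=cams.grab_frame('scene');cp=cams.camera_params('scene');P=pts(cp,d)
hsv=cv2.cvtColor(q,cv2.COLOR_RGB2HSV)
k=(d>0)&(np.hypot(P[...,0]-p0[0],P[...,1]-p0[1])<.05)&(P[...,2]>.1)&(P[...,2]<p0[2])
for lo in np.arange(.09,.3,.02):
    m=k&(P[...,2]>lo)&(P[...,2]<lo+.02)
    if m.sum()>3: print(round(lo,2),m.sum(),np.round(np.median(P[m],0),4))
print(P[k][:,2].min())
x,y=map(int,proj(cp,[p0[0],p0[1],.15]));c=q[max(0,y-80):y+80,max(0,x-80):x+80,::-1]
cv2.imwrite('pics/s1.png',cv2.convertScaleAbs(cv2.resize(c,None,fx=3,fy=3),alpha=1.6))
go((.6907,-.2696,.3,1.391))
```

```text
t 42.83 tcp [ 0.6995 -0.0787  0.2842] rpy [ 3.139 -0.     1.392] open 0.0131 ff 77.9 F [-0.3  0.6 -0.8] j6 0.02
0.11 22 [ 0.7051 -0.0756  0.1247]
0.13 33 [ 0.7052 -0.0757  0.1415]
0.15 31 [ 0.7059 -0.0728  0.1611]
0.17 35 [ 0.7071 -0.0697  0.1801]
0.19 33 [ 0.7069 -0.075   0.1995]
0.21 39 [ 0.7068 -0.0736  0.2191]
0.23 35 [ 0.7061 -0.0732  0.2399]
0.25 40 [ 0.7068 -0.0718  0.26  ]
0.27 17 [ 0.7073 -0.066   0.2744]
0.11517158991620456
t 42.88 tcp [ 0.6991 -0.0787  0.2825] rpy [3.141 0.    1.391] open 0.0128 ff 77.9 F [ 0.1 -0.7 -0.8] j6 0.02
(0.6907, -0.2696, 0.3, 1.391) xyz [-0.1893  0.0258 -0.0175] dr 0.0002
```

View pics/s1.png

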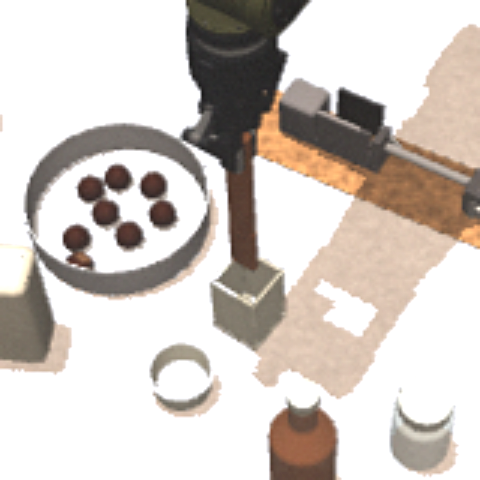

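The spoon hangs straight below the gripper and is clear of the holder. Its tip is 169 mm below the TCP. I'm moving over a free spot on the tin's +x side and lowering.

Request:
play_rows --rows '[{"jaw": 1, "xyz": [-0.03, 0.004, 0], "dr": [0, 0, 0]}, {"jaw": 1, "xyz": [-0.07, 0.009, 0], "dr": [0, 0, 0]}, {"jaw": 1, "xyz": [-0.11, 0.014, 0], "dr": [0, 0, 0]}, {"jaw": 1, "xyz": [-0.145, 0.018, 0], "dr": [0, 0, 0]}, {"jaw": 1, "xyz": [-0.158, 0.0195, 0], "dr": [0, 0, 0]}, {"jaw": 1, "xyz": [-0.158, 0.0195, 0.02], "dr": [0, 0, 0]}, {"jaw": 1, "xyz": [-0.158, 0.0195, 0.045], "dr": [0, 0, 0]}, {"jaw": 1, "xyz": [-0.158, 0.0195, 0.065], "dr": [0, 0, 0]}]'

```text
time_s: 43.88
tool_pos: [0.69, -0.2366, 0.2156]
eef_rot: [-3.14, -0.001, 1.392]
wrist_force: [-0.2, 0.1, -0.5]
opening: 0.013
finger_force: 78.0
```

Request:
play_rows --rows '[{"jaw": 1, "xyz": [0, 0, 0.015], "dr": [0, 0, 0]}, {"jaw": 1, "xyz": [0, 0, 0.03], "dr": [0, 0, 0]}, {"jaw": 1, "xyz": [0, 0, 0.037], "dr": [0, 0, 0]}, {"jaw": 1, "xyz": [0, 0, 0.037], "dr": [0, 0, 0]}, {"jaw": 1, "xyz": [0, 0, 0.037], "dr": [0, 0, 0]}]'

```text
time_s: 44.5
tool_pos: [0.6904, -0.2377, 0.1816]
eef_rot: [3.14, 0.0, 1.392]
wrist_force: [-0.3, 0.7, -0.9]
opening: 0.0131
finger_force: 78.0
```

Run:
```python
from h import *
go((.690,-.238,.180,1.391))
```

```text
t 44.5 tcp [ 0.6904 -0.2377  0.1816] rpy [3.14  0.    1.392] open 0.0131 ff 78.0 F [-0.3  0.7 -0.9] j6 -0.2
(0.69, -0.238, 0.18, 1.391) xyz [-0.0003 -0.0003  0.0016] dr 0.0002
```

Tip at about 8 mm above the floor. Stirring begins.

Request:
play_rows --rows '[{"jaw": 1, "xyz": [-0.006, -0.017, 0.002], "dr": [0, 0, 0]}, {"jaw": 1, "xyz": [0.002, -0.028, 0.002], "dr": [0, 0, 0]}, {"jaw": 1, "xyz": [0.007, -0.04, 0.002], "dr": [0, 0, 0]}, {"jaw": 1, "xyz": [0.008, -0.053, 0.002], "dr": [0, 0, 0]}, {"jaw": 1, "xyz": [0.007, -0.066, 0.002], "dr": [0, 0, 0]}, {"jaw": 1, "xyz": [0.002, -0.078, 0.002], "dr": [0, 0, 0]}]'

```text
time_s: 45.25
tool_pos: [0.6136, -0.2216, 0.1796]
eef_rot: [3.14, 0.0, 1.392]
wrist_force: [-0.4, -0.4, -0.6]
opening: 0.0133
finger_force: 78.0
```

Request:
play_rows --rows '[{"jaw": 1, "xyz": [-0.008, -0.01, 0], "dr": [0, 0, 0]}, {"jaw": 1, "xyz": [-0.018, -0.018, 0], "dr": [0, 0, 0]}, {"jaw": 1, "xyz": [-0.03, -0.023, 0], "dr": [0, 0, 0]}, {"jaw": 1, "xyz": [-0.043, -0.025, 0], "dr": [0, 0, 0]}, {"jaw": 1, "xyz": [-0.056, -0.023, 0], "dr": [0, 0, 0]}, {"jaw": 1, "xyz": [-0.068, -0.018, 0], "dr": [0, 0, 0]}, {"jaw": 1, "xyz": [-0.079, -0.01, 0], "dr": [0, 0, 0]}, {"jaw": 1, "xyz": [-0.087, 0, 0], "dr": [0, 0, 0]}]'

```text
time_s: 46.25
tool_pos: [0.5985, -0.3076, 0.1783]
eef_rot: [-3.14, -0.002, 1.391]
wrist_force: [0.4, 5.7, -0.5]
opening: 0.0131
finger_force: 78.2
```

Request:
play_rows --rows '[{"jaw": 1, "xyz": [-0.005, 0.012, 0], "dr": [0, 0, 0]}, {"jaw": 1, "xyz": [-0.007, 0.025, 0], "dr": [0, 0, 0]}, {"jaw": 1, "xyz": [-0.005, 0.038, 0], "dr": [0, 0, 0]}, {"jaw": 1, "xyz": [0, 0.05, 0], "dr": [0, 0, 0]}, {"jaw": 1, "xyz": [0.008, 0.06, 0], "dr": [0, 0, 0]}, {"jaw": 1, "xyz": [0.018, 0.068, 0], "dr": [0, 0, 0]}, {"jaw": 1, "xyz": [0.03, 0.073, 0], "dr": [0, 0, 0]}, {"jaw": 1, "xyz": [0.044, 0.075, 0], "dr": [0, 0, 0]}]'

```text
time_s: 47.25
tool_pos: [0.6804, -0.2768, 0.1785]
eef_rot: [3.141, -0.0, 1.391]
wrist_force: [0.0, -0.0, -0.4]
opening: 0.0133
finger_force: 78.7
```

Run:
```python
from h import *
st();p=look()
```

```text
t 47.25 tcp [ 0.6804 -0.2768  0.1785] rpy [ 3.141 -0.     1.391] open 0.0133 ff 78.7 F [ 0.  -0.  -0.4] j6 -0.26
nut [107.6 166.5] [16  5 40] [0.7396 0.3373]
tin [297.2 185. ] [ 7  7 36] [ 0.6765 -0.2071]
tin [291.4 193.6] [10  8 60] [ 0.6515 -0.1899]
? [171.8 250.7] [11  6 34] [0.4946 0.1492]
? [169.4 271.6] [13  4 36] [0.4368 0.1551]
```

Forces are small, so I'm continuing with two more circles.

Request:
play_rows --rows '[{"jaw": 1, "xyz": [0.013, -0.002, 0], "dr": [0, 0, 0]}, {"jaw": 1, "xyz": [0.025, -0.007, 0], "dr": [0, 0, 0]}, {"jaw": 1, "xyz": [0.035, -0.015, 0], "dr": [0, 0, 0]}, {"jaw": 1, "xyz": [0.043, -0.025, 0], "dr": [0, 0, 0]}, {"jaw": 1, "xyz": [0.048, -0.037, 0], "dr": [0, 0, 0]}, {"jaw": 1, "xyz": [0.05, -0.05, 0], "dr": [0, 0, 0]}, {"jaw": 1, "xyz": [0.048, -0.063, 0], "dr": [0, 0, 0]}, {"jaw": 1, "xyz": [0.043, -0.075, 0], "dr": [0, 0, 0]}]'

```text
time_s: 48.3
tool_pos: [0.6132, -0.2211, 0.1791]
eef_rot: [3.141, 0.0, 1.392]
wrist_force: [0.2, 0.4, -1.2]
opening: 0.0129
finger_force: 78.7
```

Request:
play_rows --rows '[{"jaw": 1, "xyz": [-0.008, -0.01, 0], "dr": [0, 0, 0]}, {"jaw": 1, "xyz": [-0.018, -0.018, 0], "dr": [0, 0, 0]}, {"jaw": 1, "xyz": [-0.03, -0.023, 0], "dr": [0, 0, 0]}, {"jaw": 1, "xyz": [-0.043, -0.025, 0], "dr": [0, 0, 0]}, {"jaw": 1, "xyz": [-0.056, -0.023, 0], "dr": [0, 0, 0]}, {"jaw": 1, "xyz": [-0.068, -0.018, 0], "dr": [0, 0, 0]}, {"jaw": 1, "xyz": [-0.079, -0.01, 0], "dr": [0, 0, 0]}, {"jaw": 1, "xyz": [-0.087, 0, 0], "dr": [0, 0, 0]}]'

```text
time_s: 49.3
tool_pos: [0.5985, -0.308, 0.1784]
eef_rot: [-3.141, -0.001, 1.391]
wrist_force: [0.7, 5.1, -0.5]
opening: 0.0135
finger_force: 78.9
```

Request:
play_rows --rows '[{"jaw": 1, "xyz": [-0.005, 0.012, 0], "dr": [0, 0, 0]}, {"jaw": 1, "xyz": [-0.007, 0.025, 0], "dr": [0, 0, 0]}, {"jaw": 1, "xyz": [-0.005, 0.038, 0], "dr": [0, 0, 0]}, {"jaw": 1, "xyz": [0, 0.05, 0], "dr": [0, 0, 0]}, {"jaw": 1, "xyz": [0.008, 0.06, 0], "dr": [0, 0, 0]}, {"jaw": 1, "xyz": [0.018, 0.068, 0], "dr": [0, 0, 0]}, {"jaw": 1, "xyz": [0.03, 0.073, 0], "dr": [0, 0, 0]}, {"jaw": 1, "xyz": [0.044, 0.075, 0], "dr": [0, 0, 0]}]'

```text
time_s: 50.3
tool_pos: [0.6802, -0.2765, 0.1786]
eef_rot: [-3.141, -0.0, 1.392]
wrist_force: [0.0, 0.2, -1.3]
opening: 0.0129
finger_force: 78.9
```

Request:
play_rows --rows '[{"jaw": 1, "xyz": [0.013, -0.002, 0], "dr": [0, 0, 0]}, {"jaw": 1, "xyz": [0.025, -0.007, 0], "dr": [0, 0, 0]}, {"jaw": 1, "xyz": [0.035, -0.015, 0], "dr": [0, 0, 0]}, {"jaw": 1, "xyz": [0.043, -0.025, 0], "dr": [0, 0, 0]}, {"jaw": 1, "xyz": [0.048, -0.037, 0], "dr": [0, 0, 0]}, {"jaw": 1, "xyz": [0.05, -0.05, 0], "dr": [0, 0, 0]}, {"jaw": 1, "xyz": [0.048, -0.063, 0], "dr": [0, 0, 0]}, {"jaw": 1, "xyz": [0.043, -0.075, 0], "dr": [0, 0, 0]}]'

```text
time_s: 51.3
tool_pos: [0.6129, -0.2212, 0.179]
eef_rot: [3.141, 0.0, 1.392]
wrist_force: [0.2, -0.5, -0.5]
opening: 0.0129
finger_force: 78.9
```

Request:
play_rows --rows '[{"jaw": 1, "xyz": [-0.008, -0.01, 0], "dr": [0, 0, 0]}, {"jaw": 1, "xyz": [-0.018, -0.018, 0], "dr": [0, 0, 0]}, {"jaw": 1, "xyz": [-0.03, -0.023, 0], "dr": [0, 0, 0]}, {"jaw": 1, "xyz": [-0.043, -0.025, 0], "dr": [0, 0, 0]}, {"jaw": 1, "xyz": [-0.056, -0.023, 0], "dr": [0, 0, 0]}, {"jaw": 1, "xyz": [-0.068, -0.018, 0], "dr": [0, 0, 0]}, {"jaw": 1, "xyz": [-0.079, -0.01, 0], "dr": [0, 0, 0]}, {"jaw": 1, "xyz": [-0.087, 0, 0], "dr": [0, 0, 0]}]'

```text
time_s: 52.3
tool_pos: [0.5986, -0.3084, 0.1785]
eef_rot: [-3.141, -0.0, 1.391]
wrist_force: [-0.6, 0.8, 0.1]
opening: 0.0134
finger_force: 79.0
```

Request:
play_rows --rows '[{"jaw": 1, "xyz": [-0.005, 0.012, 0], "dr": [0, 0, 0]}, {"jaw": 1, "xyz": [-0.007, 0.025, 0], "dr": [0, 0, 0]}, {"jaw": 1, "xyz": [-0.005, 0.038, 0], "dr": [0, 0, 0]}, {"jaw": 1, "xyz": [0, 0.05, 0], "dr": [0, 0, 0]}, {"jaw": 1, "xyz": [0.008, 0.06, 0], "dr": [0, 0, 0]}, {"jaw": 1, "xyz": [0.018, 0.068, 0], "dr": [0, 0, 0]}, {"jaw": 1, "xyz": [0.03, 0.073, 0], "dr": [0, 0, 0]}, {"jaw": 1, "xyz": [0.044, 0.075, 0], "dr": [0, 0, 0]}]'

```text
time_s: 53.3
tool_pos: [0.6802, -0.2765, 0.1786]
eef_rot: [-3.141, -0.0, 1.392]
wrist_force: [-0.0, -0.1, -0.7]
opening: 0.0131
finger_force: 78.9
```

Request:
play_rows --rows '[{"jaw": 1, "xyz": [0.013, -0.002, 0], "dr": [0, 0, 0]}, {"jaw": 1, "xyz": [0.025, -0.007, 0], "dr": [0, 0, 0]}, {"jaw": 1, "xyz": [0.035, -0.015, 0], "dr": [0, 0, 0]}, {"jaw": 1, "xyz": [0.035, -0.015, 0], "dr": [0, 0, 0]}, {"jaw": 1, "xyz": [0.035, -0.015, -0.03], "dr": [0, 0, 0]}, {"jaw": 1, "xyz": [0.035, -0.015, -0.06], "dr": [0, 0, 0]}, {"jaw": 1, "xyz": [0.035, -0.015, -0.09], "dr": [0, 0, 0]}, {"jaw": 1, "xyz": [0.035, -0.015, -0.12], "dr": [0, 0, 0]}]'

```text
time_s: 54.3
tool_pos: [0.6712, -0.2407, 0.2999]
eef_rot: [3.141, 0.0, 1.391]
wrist_force: [0.6, -1.1, -0.5]
opening: 0.0133
finger_force: 78.9
```

Run:
```python
from h import *
go((.6993,-.0788,.30,1.391));p=look()
q,d=cams.grab_frame('scene');P=pts(cams.camera_params('scene'),d);p0=ctrl.observe()['tool_pos']
k=(d>0)&(np.hypot(P[...,0]-p0[0],P[...,1]-p0[1])<.05)&(P[...,2]>.1)&(P[...,2]<p0[2]-.01)
for lo in(.13,.17,.21,.25):
    m=k&(P[...,2]>lo)&(P[...,2]<lo+.02)
    if m.sum()>3: print(lo,m.sum(),np.round(np.median(P[m],0)-p0,4))
print(P[k][:,2].min()-p0[2])
cv2.imwrite('pics/s2.png',cv2.convertScaleAbs(cv2.resize(q[110:290,140:320,::-1],None,fx=3,fy=3),alpha=1.6))
```

```text
t 54.3 tcp [ 0.6712 -0.2407  0.2999] rpy [3.141 0.    1.391] open 0.0133 ff 78.9 F [ 0.6 -1.1 -0.5] j6 -0.22
(0.6993, -0.0788, 0.3, 1.391) xyz [ 1.643e-01 -1.300e-03 -1.000e-04] dr 0.0
nut [107.6 166.5] [16  5 39] [0.7396 0.3376]
? [171.8 250.7] [11  6 31] [0.4946 0.1492]
? [169.4 271.6] [13  4 36] [0.4368 0.1551]
0.13 18 [ 0.0099  0.0272 -0.1581]
0.17 44 [ 0.0099  0.0286 -0.1225]
0.21 41 [ 0.0097  0.0232 -0.0815]
0.25 41 [ 0.0086  0.0175 -0.0424]
-0.16360763117469504
```

View pics/s2.png

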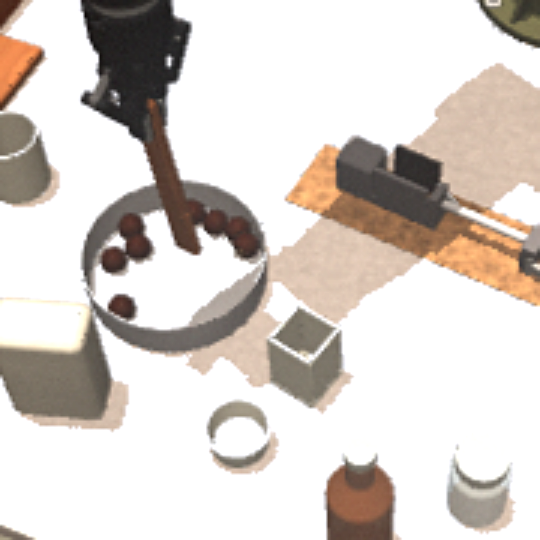

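The scene view shows all eight nuts in the tin, but the spoon has tilted about 8–9° in the pinch: its blade end is about 25 mm off towards +y. The -y pass was therefore marginal. I'm levelling the spoon with a wrist tilt and gripping harder.

Request:
play_rows --rows '[{"jaw": 1, "xyz": [0, 0, 0], "dr": [0, -0.024, 0]}, {"jaw": 1, "xyz": [0, 0, 0], "dr": [0, -0.048, 0]}, {"jaw": 1, "xyz": [0, 0, 0], "dr": [0, -0.048, 0]}, {"jaw": 1, "xyz": [0, 0, 0], "dr": [0, -0.048, 0]}]' --force 120

```text
time_s: 54.9
tool_pos: [0.6712, -0.2406, 0.2982]
eef_rot: [-3.141, 0.149, 1.391]
wrist_force: [0.1, 0.0, -0.3]
opening: 0.0129
finger_force: 117.0
```

```bash
cat >> h.py <<'E'
def spoon():
    p0,_=st();q,d=cams.grab_frame('scene');cp=cams.camera_params('scene');P=pts(cp,d)
    hsv=q.astype(int);k=(d>0)&(np.hypot(P[...,0]-p0[0],P[...,1]-p0[1])<.06)&(P[...,2]>.11)&(P[...,2]<p0[2]-.03)
    rows=np.unique(np.nonzero(k)[0]);C=[]
    for r in rows:
        c=np.nonzero(k[r])[0]; C.append(np.r_[P[r,c].mean(0)])
    C=np.array(C);fx=np.polyfit(C[:,2],C[:,0],1);fy=np.polyfit(C[:,2],C[:,1],1)
    print('slope dx/dz,dy/dz',fx[0],fy[0],'at grip-ish',np.polyval(fx,p0[2])-p0[0],np.polyval(fy,p0[2])-p0[1],'tip off',np.polyval(fx,p0[2]-.169)-p0[0],np.polyval(fy,p0[2]-.169)-p0[1])
E
python3 - <<'E'
from h import *
spoon();look()
E
```

```text
t 54.9 tcp [ 0.6712 -0.2406  0.2982] rpy [-3.141  0.149  1.391] open 0.0129 ff 117.0 F [ 0.1  0.  -0.3] j6 -0.17
slope dx/dz,dy/dz 0.0011332652324663104 -0.02463745860758691 at grip-ish 0.0064908640532718165 0.005379843572466542 tip off 0.006299342228985094 0.009543574077148731
nut [107.4 166.5] [15  5 39] [0.7395 0.338 ]
tin [341.9 199.6] [ 15  18 130] [ 0.632  -0.3329]
tin [347.4 212. ] [10  9 65] [ 0.5963 -0.3469]
? [171.7 250.7] [11  6 33] [0.4947 0.1496]
? [169.4 271.6] [13  4 36] [0.4368 0.1551]
```

The spoon is near upright again. I'm adding one more full circle to be sure of the -y side, with shifts corrected for the 0.149 rad tool tilt.

Request:
play_rows --rows '[{"jaw": 1, "xyz": [0.005, 0, 0.03], "dr": [0, 0, 0]}, {"jaw": 1, "xyz": [0.009, 0, 0.06], "dr": [0, 0, 0]}, {"jaw": 1, "xyz": [0.013, 0, 0.09], "dr": [0, 0, 0]}, {"jaw": 1, "xyz": [0.016, 0, 0.108], "dr": [0, 0, 0]}, {"jaw": 1, "xyz": [0.0175, 0, 0.117], "dr": [0, 0, 0]}, {"jaw": 1, "xyz": [0.0175, 0, 0.117], "dr": [0, 0, 0]}]'

```text
time_s: 55.75
tool_pos: [0.6714, -0.2407, 0.1806]
eef_rot: [3.141, 0.151, 1.391]
wrist_force: [0.2, 0.6, -1.0]
opening: 0.0132
finger_force: 117.1
```

Request:
play_rows --rows '[{"jaw": 1, "xyz": [0.004, -0.01, -0.001], "dr": [0, 0, 0]}, {"jaw": 1, "xyz": [0.009, -0.022, -0.001], "dr": [0, 0, 0]}, {"jaw": 1, "xyz": [0.011, -0.035, -0.002], "dr": [0, 0, 0]}, {"jaw": 1, "xyz": [0.009, -0.048, -0.001], "dr": [0, 0, 0]}, {"jaw": 1, "xyz": [0.004, -0.06, -0.001], "dr": [0, 0, 0]}]'

```text
time_s: 56.38
tool_pos: [0.6131, -0.2259, 0.1823]
eef_rot: [3.14, 0.151, 1.392]
wrist_force: [-0.3, 0.0, -0.7]
opening: 0.0128
finger_force: 117.1
```

Request:
play_rows --rows '[{"jaw": 1, "xyz": [-0.008, -0.01, 0.001], "dr": [0, 0, 0]}, {"jaw": 1, "xyz": [-0.018, -0.018, 0.003], "dr": [0, 0, 0]}, {"jaw": 1, "xyz": [-0.03, -0.023, 0.004], "dr": [0, 0, 0]}, {"jaw": 1, "xyz": [-0.043, -0.025, 0.006], "dr": [0, 0, 0]}, {"jaw": 1, "xyz": [-0.056, -0.023, 0.008], "dr": [0, 0, 0]}, {"jaw": 1, "xyz": [-0.068, -0.018, 0.01], "dr": [0, 0, 0]}, {"jaw": 1, "xyz": [-0.079, -0.01, 0.012], "dr": [0, 0, 0]}, {"jaw": 1, "xyz": [-0.087, 0, 0.013], "dr": [0, 0, 0]}]'

```text
time_s: 57.38
tool_pos: [0.5978, -0.3134, 0.1808]
eef_rot: [-3.141, 0.151, 1.391]
wrist_force: [0.5, -0.1, -0.2]
opening: 0.0125
finger_force: 117.1
```

Request:
play_rows --rows '[{"jaw": 1, "xyz": [-0.005, 0.012, 0.001], "dr": [0, 0, 0]}, {"jaw": 1, "xyz": [-0.007, 0.025, 0.001], "dr": [0, 0, 0]}, {"jaw": 1, "xyz": [-0.005, 0.038, 0.001], "dr": [0, 0, 0]}, {"jaw": 1, "xyz": [0, 0.05, 0], "dr": [0, 0, 0]}, {"jaw": 1, "xyz": [0.008, 0.06, -0.001], "dr": [0, 0, 0]}, {"jaw": 1, "xyz": [0.018, 0.068, -0.003], "dr": [0, 0, 0]}, {"jaw": 1, "xyz": [0.03, 0.073, -0.004], "dr": [0, 0, 0]}, {"jaw": 1, "xyz": [0.044, 0.075, -0.0065], "dr": [0, 0, 0]}]'

```text
time_s: 58.38
tool_pos: [0.6794, -0.2811, 0.1807]
eef_rot: [-3.141, 0.151, 1.392]
wrist_force: [-0.7, 0.0, -1.3]
opening: 0.0126
finger_force: 117.1
```

Request:
play_rows --rows '[{"jaw": 1, "xyz": [0.013, -0.002, -0.002], "dr": [0, 0, 0]}, {"jaw": 1, "xyz": [0.025, -0.007, -0.004], "dr": [0, 0, 0]}, {"jaw": 1, "xyz": [0.035, -0.015, -0.005], "dr": [0, 0, 0]}, {"jaw": 1, "xyz": [0.043, -0.025, -0.006], "dr": [0, 0, 0]}, {"jaw": 1, "xyz": [0.048, -0.037, -0.007], "dr": [0, 0, 0]}, {"jaw": 1, "xyz": [0.05, -0.05, -0.0075], "dr": [0, 0, 0]}, {"jaw": 1, "xyz": [0.048, -0.063, -0.007], "dr": [0, 0, 0]}, {"jaw": 1, "xyz": [0.043, -0.075, -0.006], "dr": [0, 0, 0]}]'

```text
time_s: 59.38
tool_pos: [0.6122, -0.2253, 0.1807]
eef_rot: [3.141, 0.151, 1.392]
wrist_force: [0.9, 0.0, -0.5]
opening: 0.0124
finger_force: 117.1
```

Request:
play_rows --rows '[{"jaw": 1, "xyz": [-0.008, -0.01, 0.001], "dr": [0, 0, 0]}, {"jaw": 1, "xyz": [-0.018, -0.018, 0.003], "dr": [0, 0, 0]}, {"jaw": 1, "xyz": [-0.03, -0.023, 0.004], "dr": [0, 0, 0]}, {"jaw": 1, "xyz": [-0.043, -0.025, 0.006], "dr": [0, 0, 0]}, {"jaw": 1, "xyz": [-0.056, -0.023, 0.008], "dr": [0, 0, 0]}, {"jaw": 1, "xyz": [-0.068, -0.018, 0.01], "dr": [0, 0, 0]}, {"jaw": 1, "xyz": [-0.079, -0.01, 0.012], "dr": [0, 0, 0]}, {"jaw": 1, "xyz": [-0.087, 0, 0.013], "dr": [0, 0, 0]}]'

```text
time_s: 60.38
tool_pos: [0.5978, -0.3135, 0.1803]
eef_rot: [-3.141, 0.151, 1.391]
wrist_force: [0.7, -0.1, -0.7]
opening: 0.0128
finger_force: 117.1
```

Request:
play_rows --rows '[{"jaw": 1, "xyz": [-0.005, 0.012, 0.001], "dr": [0, 0, 0]}, {"jaw": 1, "xyz": [-0.007, 0.025, 0.001], "dr": [0, 0, 0]}, {"jaw": 1, "xyz": [-0.005, 0.038, 0.001], "dr": [0, 0, 0]}, {"jaw": 1, "xyz": [-0.009, 0.038, -0.03], "dr": [0, 0, 0]}, {"jaw": 1, "xyz": [-0.014, 0.038, -0.06], "dr": [0, 0, 0]}, {"jaw": 1, "xyz": [-0.018, 0.038, -0.09], "dr": [0, 0, 0]}, {"jaw": 1, "xyz": [-0.023, 0.038, -0.12], "dr": [0, 0, 0]}, {"jaw": 1, "xyz": [-0.023, 0.038, -0.12], "dr": [0, 0, 0]}]'

```text
time_s: 61.38
tool_pos: [0.6346, -0.3245, 0.3051]
eef_rot: [3.137, 0.152, 1.391]
wrist_force: [-0.3, -0.2, -0.8]
opening: 0.0126
finger_force: 117.2
```

Run:
```python
from h import *
spoon()
```

```text
t 61.38 tcp [ 0.6346 -0.3245  0.3051] rpy [3.137 0.152 1.391] open 0.0126 ff 117.2 F [-0.3 -0.2 -0.8] j6 -0.3
slope dx/dz,dy/dz 0.004214575967220749 -0.007022392144646192 at grip-ish 0.007275967009419793 0.007292897253521724 tip off 0.0065637036709594865 0.008479681525966898
```

Request:
play_rows --rows '[{"jaw": 1, "xyz": [0.04, 0.003, -0.006], "dr": [0, 0, 0]}, {"jaw": 1, "xyz": [0.085, 0.006, -0.013], "dr": [0, 0, 0]}, {"jaw": 1, "xyz": [0.13, 0.01, -0.02], "dr": [0, 0, 0]}, {"jaw": 1, "xyz": [0.175, 0.013, -0.026], "dr": [0, 0, 0]}, {"jaw": 1, "xyz": [0.215, 0.016, -0.032], "dr": [0, 0, 0]}, {"jaw": 1, "xyz": [0.2465, 0.019, -0.037], "dr": [0, 0, 0]}, {"jaw": 1, "xyz": [0.2465, 0.019, -0.037], "dr": [0, 0, 0]}, {"jaw": 1, "xyz": [0.2465, 0.019, -0.037], "dr": [0, 0, 0]}]'

```text
time_s: 62.42
tool_pos: [0.6969, -0.0826, 0.3009]
eef_rot: [-3.14, 0.151, 1.392]
wrist_force: [-0.4, -0.3, -0.6]
opening: 0.0128
finger_force: 117.2
```

Run:
```python
from h import *
spoon();q,d=cams.grab_frame('scene');cp=cams.camera_params('scene')
a=cv2.resize(q[130:260,190:300,::-1],None,fx=3.6,fy=3.6);p,_=cams.grab_frame('top');b=cv2.resize(p[150:300,260:380,::-1],(374,468))
cv2.imwrite('pics/s3.png',cv2.convertScaleAbs(np.hstack([a,b]),alpha=1.4))
```

```text
t 62.42 tcp [ 0.6969 -0.0826  0.3009] rpy [-3.14   0.151  1.392] open 0.0128 ff 117.2 F [-0.4 -0.3 -0.6] j6 0.05
slope dx/dz,dy/dz 0.009041561321676772 -0.029359774572668258 at grip-ish 0.007088033294179841 0.0036020869568657438 tip off 0.0055600094308164705 0.008563888859646679
```

View pics/s3.png

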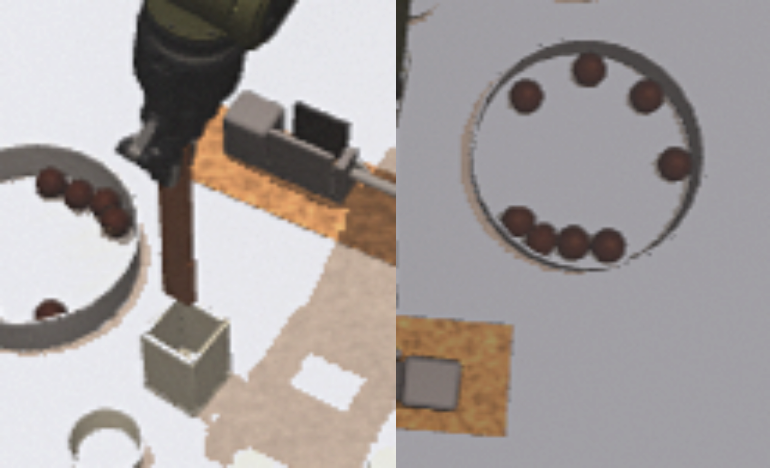

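All eight nuts lie inside the tin, and the blade hangs over the holder's opening. I'm lowering it in.

Request:
play_rows --rows '[{"jaw": 1, "xyz": [0.003, 0, 0.02], "dr": [0, 0, 0]}, {"jaw": 1, "xyz": [0.006, 0, 0.04], "dr": [0, 0, 0]}, {"jaw": 1, "xyz": [0.009, 0, 0.055], "dr": [0, 0, 0]}, {"jaw": 1, "xyz": [0.01, 0, 0.065], "dr": [0, 0, 0]}, {"jaw": 1, "xyz": [0.01, 0, 0.065], "dr": [0, 0, 0]}]'

```text
time_s: 63.2
tool_pos: [0.6969, -0.0821, 0.2359]
eef_rot: [-3.141, 0.151, 1.391]
wrist_force: [-0.2, 0.0, -0.2]
opening: 0.0127
finger_force: 117.2
```

Request:
play_rows --rows '[{"jaw": 1, "xyz": [0.003, 0, 0.02], "dr": [0, 0, 0]}, {"jaw": 1, "xyz": [0.006, 0, 0.04], "dr": [0, 0, 0]}, {"jaw": 1, "xyz": [0.008, 0, 0.052], "dr": [0, 0, 0]}, {"jaw": 1, "xyz": [0.008, 0, 0.056], "dr": [0, 0, 0]}, {"jaw": 1, "xyz": [0.008, 0, 0.056], "dr": [0, 0, 0]}]'

```text
time_s: 63.82
tool_pos: [0.6971, -0.0825, 0.1805]
eef_rot: [3.141, 0.151, 1.391]
wrist_force: [-0.6, -0.7, -0.4]
opening: 0.0126
finger_force: 117.2
```

Run:
```python
from h import *
st()
```

```text
t 63.83 tcp [ 0.6971 -0.0825  0.1805] rpy [3.141 0.151 1.391] open 0.0126 ff 117.2 F [-0.6 -0.7 -0.4] j6 0.09
```

Request:
play_rows --rows '[{"jaw": 1, "xyz": [0.001, 0, 0.005], "dr": [0, 0, 0]}, {"jaw": 1, "xyz": [0.001, 0, 0.005], "dr": [0, 0, 0]}, {"jaw": 0.3, "xyz": [0.001, 0, 0.005], "dr": [0, 0, 0]}, {"jaw": -0.3, "xyz": [0.001, 0, 0.005], "dr": [0, 0, 0]}, {"jaw": -1, "xyz": [0.001, 0, 0.005], "dr": [0, 0, 0]}, {"jaw": -1, "xyz": [0.001, 0, 0.005], "dr": [0, 0, 0]}, {"jaw": -1, "xyz": [0.001, 0, 0.005], "dr": [0, 0, 0]}]'

```text
time_s: 64.7
tool_pos: [0.697, -0.0822, 0.1748]
eef_rot: [3.142, 0.151, 1.391]
wrist_force: [-0.3, -0.8, 0.1]
opening: 0.0852
finger_force: 0.0
```

Request:
play_rows --rows '[{"jaw": -1, "xyz": [-0.003, 0, -0.02], "dr": [0, 0, 0]}, {"jaw": -1, "xyz": [-0.008, 0, -0.055], "dr": [0, 0, 0]}, {"jaw": -1, "xyz": [-0.015, 0, -0.1], "dr": [0, 0, 0]}, {"jaw": -1, "xyz": [-0.022, 0, -0.148], "dr": [0, 0, 0]}, {"jaw": -1, "xyz": [-0.022, -0.05, -0.15], "dr": [0, 0, 0]}, {"jaw": -1, "xyz": [-0.022, -0.1, -0.15], "dr": [0, 0, 0]}, {"jaw": -1, "xyz": [-0.022, -0.16, -0.15], "dr": [0, 0, 0]}, {"jaw": -1, "xyz": [-0.022, -0.22, -0.15], "dr": [0, 0, 0]}]'

```text
time_s: 65.7
tool_pos: [0.4786, -0.0419, 0.3263]
eef_rot: [3.141, 0.151, 1.391]
wrist_force: [-0.1, 0.2, 1.9]
opening: 0.0852
finger_force: 0.0
```

Request:
play_rows --rows '[{"jaw": -1, "xyz": [0.05, -0.03, 0], "dr": [0, 0, 0]}, {"jaw": -1, "xyz": [0.11, -0.06, 0], "dr": [0, 0, 0]}, {"jaw": -1, "xyz": [0.17, -0.08, 0], "dr": [0, 0, 0]}, {"jaw": -1, "xyz": [0.22, -0.1, 0], "dr": [0, 0, 0]}, {"jaw": -1, "xyz": [0.22, -0.1, 0], "dr": [0, 0, 0]}]'

```text
time_s: 66.32
tool_pos: [0.4199, 0.1924, 0.2927]
eef_rot: [-3.141, 0.151, 1.396]
wrist_force: [-0.7, -0.7, -0.3]
opening: 0.0854
finger_force: 0.0
```

Run:
```python
from h import *
st();look()
q,d=cams.grab_frame('scene');p,dt=cams.grab_frame('top');T=pts(cams.camera_params('top'),dt)
k=(dt>0)&(abs(T[...,0]-.697)<.06)&(abs(T[...,1]+.08)<.06)&(T[...,2]>.15)
print('spoon top',np.median(T[k],0),T[k][:,2].max())
m=(dt>0)&(T[...,2]>.02)&(T[...,2]<.09)&(T[...,0]>.38)&(T[...,0]<.52)&(T[...,1]>-.25)&(T[...,1]<.2)
print('reacher y',np.percentile(T[m][:,1],[.5,99.5]))
a=cv2.resize(q[130:260,160:300,::-1],(400,371));b=cv2.resize(p[150:300,150:310,::-1],(396,371))
cv2.imwrite('pics/s4.png',cv2.convertScaleAbs(np.hstack([a,b]),alpha=1.4))
```

```text
t 66.33 tcp [0.4199 0.1924 0.2927] rpy [-3.141  0.151  1.396] open 0.0854 ff 0.0 F [-0.7 -0.7 -0.3] j6 0.6
nut [107.3 166.4] [16  5 44] [0.7397 0.3384]
tin [322.1 171.5] [ 7  8 40] [ 0.7148 -0.28  ]
tin [301.7 180. ] [ 7  7 40] [ 0.6907 -0.2205]
tin [340.6 180. ] [ 8  7 40] [ 0.6891 -0.332 ]
tin [349.8 202. ] [ 7  8 41] [ 0.6247 -0.355 ]
tin [299.  220.4] [ 7  8 46] [ 0.5744 -0.209 ]
tin [306.3 226.2] [ 8  8 47] [ 0.5576 -0.2292]
tin [316.7 227.3] [ 8  8 49] [ 0.5539 -0.2581]
tin [328.  228.2] [ 7  8 48] [ 0.5508 -0.2899]
? [172.8 251.4] [14  9 48] [0.4926 0.1466]
? [169.5 271.7] [14  5 49] [0.4366 0.155 ]
nut [117.5 326.5] [ 33   8 165] [0.2911 0.2948]
spoon top [ 0.69175579 -0.08310851  0.20721404] 0.21824457303499636
reacher y [-0.14896678  0.18450496]
```

View pics/s4.png

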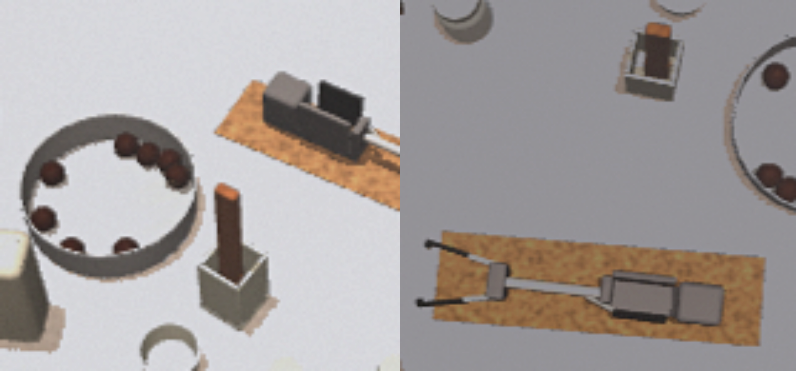

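The final view shows all eight nuts in the tin, the spoon standing in the holder and the reacher along its mat with the trigger free. Nothing touches the robot, so I'm handing in.

```bash
python3 -c "
from station import ctrl
print(ctrl.finish_job())"
```

```text
the job is handed in; nothing more can be done
None
```

The job is handed in; the hand-in gave no verdict. All four strays were fetched with the reacher, so eight chestnuts are now in the tin, stirred with three circles plus one more because the spoon had tilted. The spoon stands in its holder, and the reacher lies on its mat about 20 mm forward of its start, within the limit.

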